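# Load the pedal clamp, unlock it in order and square up a ring blank

### The arm

A 7-joint arm with a two-finger parallel gripper is mounted at the origin on a cart in front of the work surface, level with it; the furniture and walls round the work are solid. World frame = base frame: x ahead of the robot, y to its left, z up, the work surface at z = 0. Lengths are in m, angles in rad, forces in N, time in s.
With the tool pointing down it reaches from about 0.4 to 0.85 m from the base axis. Payload 10.4 kg.
Tool frame: the origin (TCP) lies between the finger pads; the fingertips stand 8 mm ahead of it and the grasp point (between the pads) lies 11 mm behind it; z points along the fingers, x is the direction in which the jaws open and shut, and the axes are right-handed (so a half turn about z gives the same grasp; the last joint's range is limited). The gripper opens to 87 mm and grips with 3 to 60 N. Pads are 19 mm wide; open, the fingers measure 117 mm over their backs; the gripper's body (75 mm by 190 mm) begins 51 mm behind the grasp point.
Start: joints at [-1.331, 0.332, -0.065, 1.46, 0.022, 1.35, -0.088], TCP at [0.162, 0.604, 0.231] pointing down, gripper open.
Joint ranges: [-2.6, 2.6], [-0.5, 2.12], [-1.47, 1.34], [0.16, 2.42], [-1.27, 4.41], [0.06, 2.06], [-2.6, 2.6]. Speed limits (rad/s): [2.22, 2.22, 2.79, 2.79, 3.14, 3.14, 3.14].

### API

Orientations are given as a unit quaternion [x, y, z, w].
In Python, from bench import r, viewer gives the robot as it stands.
- The arm moves only by the tool apply_moves, never from a script. Its argument "increments" is a list of rows, each an object with "grip": the closure in counts, from 0 (fully open) to 255 (shut); "xyz": the shift along the tool's x, y, z in mm, a list of three; "rotation": the turn, a rotation vector about the tool's x, y, z in degrees, a list of three. A call has 1 to 5 rows; each row is the pose to reach, as a shift and turn from the pose measured when the call began, along the tool's axes at that moment; what a row does not reach only later rows make up. A row lasts 1/8 s, in which the tool goes at most 62.5 mm and 10.7 degrees, less where a joint would pass 70% of its speed; a pose out of reach is approached as far as the arm can. A call with a gripper value outside its range is refused whole. The fingers move at their own pace and stop on an object; "squeeze" is the grip in N (left out, the last holds). Time passes only in rows, so rows that repeat a pose let the fingers close. It gives the time, the measured TCP pose, the force and the opening at its end, in the units of the state.
- r.read_state(): the state, without advancing time (a new reading comes with each control period).
- viewer.camera(name): name is "scene" or "top" or "wrist"; returns a dict with "img" (420x560x3 uint8, blue, green, red), "range_z" (420x560 float32, m along the optical axis (not along the pixel's ray), 0 where there is no reading), "vertical_fov" (degrees; the focal length in pixels is half the picture's height over the tangent of half this angle, whatever the lens; pixels are square), "cx", "cy" (the principal point, pixels), "rvec" (rotation vector, rad) and "tvec" (3), from world to camera coordinates, as OpenCV has them. Camera axes: x right, y down, z forward; pixel columns grow to the right and rows downward; lengths in m; the calibration is good to about 2 mm. The wrist camera is an equidistant fisheye: a pixel r from the principal point sees the ray r / f radians off the axis. A picture is of the moment at which its call begins.
- r.close_job(): hands the job in, once; it reports no verdict.
The state is a dict: "time": time; "joint_positions": joint angles; "joint_vel": joint speeds; "joint_torque": joint torques, N m; "ee_pos": TCP position; "eef_rot": TCP orientation; "ft_force": force on the tool from outside, world axes, zero at the start; "torque": the same for the moment, N m; "width": finger opening in m.
Only numpy, scipy, OpenCV 4.12 (cv2) and the standard library are available. Lean on these libraries where they do the work, as an engineer would, in place of code of your own. Each camera call takes 0.05 s, during which the arm holds its last target.

### The job

Lay the thick green ring blank flat on the steel bed of the pedal clamp, between the fence and the open jaw, while the red lock handle is still off. Then turn the red lock handle fully clockwise, after that the yellow mode handle fully clockwise, and press the pedal right down to its stop for a good second so that the jaw squares the ring against the fence; then let the pedal come all the way up. Leave both handles turned on and the ring lying on the bed, and do not shift or tip anything that stands around.

Things in the scene. Friction and masses are not known exactly. Their poses are not given: they have to be found in the camera images.
- clamp: fixed pedal clamp: green deck 22 mm high, origin on its underside, x away from the robot, y left, z up; deck x -125 to 115 mm, y -145 to 145 mm. In this frame (mm): bed centre (67, 50, 30), lock axis (-60, 100), mode axis (-60, 5), pedal hinge pin (80, -105, 45) along y with 58 mm high brackets, pad at rest (-77, -105, 96). Guide blocks by the handles, on +x, reach 56 mm high
- bed_centre (a point): middle of the open gap, on the steel bed, 30 mm over the work surface; axes as the clamp's. Fence (50 mm wide, 13 mm high) face 23 mm off on +x; open jaw (34 mm wide, 12.5 mm high) face 22.5 mm off on -x, it moves 18 mm to +x as the pedal sinks. Bed 56 mm wide, open at both sides (y). Lay the ring within 8 mm of this point; squared up its centre is 8 to 10 mm off on +x
- ring_centre (a point): thick green wax ring blank, 26 mm outside diameter, 14 mm high, about 20 g, lying flat; the point is its centre, 7 mm above its underside. Solid to the fingers: grasp across its outside. It starts right of the clamp, in one of four places shared with the thin ring, brass cup and engraver's block
- lock (a joint): red lock handle, 0 off to 1.4 rad on (stop), turning clockwise seen from above; it stays where it is left; drag torque about 0.08 N m. It starts between 0 and 0.2. Below about 1.1 its steel bolt keeps the mode handle from turning
- lock_grip (a point): on the axis of the red lock handle at the middle of its bar, 68 mm above the work surface. The bar is 54 mm long, 14 mm wide and 28 mm high (from 54 to 82 mm). The bar lies along this point's own x axis (the clamp's x axis at joint 0); the white line marks its near end
- mode (a joint): yellow mode handle, 0 off to 1.4 rad on (stop), turning clockwise seen from above, free only once the lock handle is on; it stays where it is left; drag torque about 0.08 N m. Starts at 0. Below about 0.7 its steel bolt holds the pedal up
- mode_grip (a point): on the axis of the yellow mode handle at the middle of its bar, 68 mm above the work surface; same bar and axes as the lock handle; 95 mm to the right of it
- pedal (a joint): sprung pedal, 0 up at rest to 0.22 rad down at its stop; returns by itself
- pedal_pad (a point): middle of the top of the ribbed black pad (56 x 54 mm) at the free, robot-side end of the pedal. It is about 96 mm above the work surface at rest and sinks about 35 mm, swinging about the hinge 157 mm away on +x, to about 60 mm at the stop. About 3 N starts it and 8 N holds it on the stop; it is locked until the mode handle is on
- thin_ring: bystander: smaller thin green ring, 22 mm across, 7 mm high; origin on the underside. Not the one wanted
- oiler: bystander: brass cup with lid, 31 mm across, 34 mm high; origin on the underside
- engraver_block: bystander: engraver's block with dark round base, 52 mm across, 56 mm high; origin on the underside
- jar: bystander: white jar, 67 mm across, 85 mm high, right of the clamp at the back; origin on the underside
- tool_mug: bystander: blue mug full of pens and gravers, 79 mm across, 171 mm high, left of the clamp; origin on the underside
- bottle: bystander: white bottle with black cap, 63 mm across, 94 mm high, left of the clamp; origin on the underside
- dish: bystander: white sorting dish, 63 mm across, 22 mm high, in front of the clamp on the left; origin on the underside
- pliers: bystander: red-handled flat pliers, 45 x 138 x 12 mm, long side (own y axis) along the clamp's front; origin on the underside

How it is judged:
On the way, in this order (a step that is already met when the one before it is completed fails the run):
1. the thick ring lies flat and released on the bed between fence and jaw while the lock handle is still off (x of ring_centre in the frame of bed_centre between -0.012 and 0.0125 m and y of ring_centre in the frame of bed_centre between -0.012 and 0.012 m and z of ring_centre in the frame of bed_centre below 0.01 m and angle between ring_centre's own z axis and vertical below 0.15 rad and contact force between the fingers and green_ring below 0.1 N and value of joint lock below 0.4 rad), for 0.2 s.
2. the red lock handle is turned on (value of joint lock above 1.25 rad), for 0.1 s.
3. the yellow mode handle is turned on (value of joint each of mode, lock above 1.25 rad), for 0.1 s.
4. the pedal is held down at its stop, the ring pushed against the fence (all of step 3 and value of joint pedal above 0.205 rad and x of ring_centre in the frame of bed_centre above 0.006 m), for 0.5 s.
At the end, for the whole second after the job is handed in: The pedal is up again (below 0.02 rad), both handles are on (above 1.25 rad), and the thick ring lies flat and still on the bed against the fence (6 to 12.5 mm from the bed centre towards the fence, within 14 mm sideways) (all of step 3 and value of joint pedal below 0.02 rad and x of ring_centre in the frame of bed_centre between 0.006 and 0.0125 m and y of ring_centre in the frame of bed_centre between -0.014 and 0.014 m and z of ring_centre in the frame of bed_centre below 0.01 m and angle between ring_centre's own z axis and vertical below 0.15 rad and linear speed of green_ring below 0.02 m/s); the robot touches nothing.
It fails at once if the thin green ring is shifted by more than 20 mm or tipped (distance of thin_ring from where it was at the start of the episode above 0.02 m or angle between thin_ring's own z axis and vertical above 0.35 rad).
It fails at once if the brass cup or the engraver's block is shifted by more than 20 mm or tipped (distance of any of oiler, engraver_block from where it was at the start of the episode above 0.02 m or angle between any of oiler, engraver_block's own z axis and vertical above 0.35 rad).
It fails at once if the white jar is shifted by more than 20 mm or tipped (distance of jar from where it was at the start of the episode above 0.02 m or angle between jar's own z axis and vertical above 0.35 rad).
It fails at once if the tool mug or the white bottle is shifted by more than 20 mm or tipped (distance of any of tool_mug, bottle from where it was at the start of the episode above 0.02 m or angle between any of tool_mug, bottle's own z axis and vertical above 0.35 rad).
It fails at once if the sorting dish or the pliers are shifted by more than 20 mm or tipped (distance of any of dish, pliers from where it was at the start of the episode above 0.02 m or angle between any of dish, pliers's own z axis and vertical above 0.35 rad).
It also fails if it takes over 72 s, if anything falls off the work surface, if the arm or the gripper's body presses on something with over 40 N, if the wrist force passes 120 N, or if a joint passes its speed limit or range.

## Working session

There is one attempt and no reset: what is moved stays moved. The work goes in short steps, Python scripts to look and compute and a tool call to move; the robot and the scene stay as the last step left them, time stands still between calls to the robot, and variables do not carry over. Pictures are saved under pics/ and viewed, and the job is handed in when it is done.

Besides the shell and the picture viewer there is one more tool, called as name(argument=value, ...) on one line, values as JSON. apply_moves: Moves the arm, as the interface text tells. Its arguments: {"type":"object","properties":{"increments":{"type":"array","items":{"type":"object","properties":{"grip":{"type":"number"},"xyz":{"type":"array","items":{"type":"number"}},"rotation":{"type":"array","items":{"type":"number"}}}}},"squeeze":{"type":"number"}},"required":["increments"]}

```bash
mkdir -p pics; ls
cat > h.py <<'E'
import numpy as np, cv2
from bench import r, viewer
def cam(n,fn=None):
    c=viewer.camera(n)
    if fn: cv2.imwrite('pics/'+fn,c['img'])
    return c
def P(c,u,v,z=None,d=None):
    f=210/np.tan(np.radians(c['vertical_fov'])/2)
    R=cv2.Rodrigues(np.array(c['rvec'],float))[0];t=np.array(c['tvec'],float).ravel()
    ray=np.array([(u-c['cx'])/f,(v-c['cy'])/f,1.])
    o=-R.T@t; w=R.T@ray
    if z is not None: s=(z-o[2])/w[2]
    else: s=d if d else c['range_z'][int(round(v)),int(round(u))]
    return o+s*w
def proj(c,p):
    f=210/np.tan(np.radians(c['vertical_fov'])/2)
    R=cv2.Rodrigues(np.array(c['rvec'],float))[0];t=np.array(c['tvec'],float).ravel()
    q=R@np.array(p)+t
    return c['cx']+f*q[0]/q[2],c['cy']+f*q[1]/q[2]
E
python3 - <<'E'
from h import *
import pickle
for n in ('top','scene','wrist'):
    c=cam(n,n+'0.png'); pickle.dump(c,open(n+'0.pkl','wb'))
    print(n,c['vertical_fov'],c['cx'],c['cy'],c['rvec'],c['tvec'])
print(r.read_state())
E
```

```text
pics
top 49.895843432495774 281.55020735208194 206.04551635325012 [ 2.16909049 -2.18549917  0.10098742] [-0.01643418  0.54203724  1.38576866]
scene 47.158552353142014 277.33691094562033 204.64799150019778 [ 2.33169361 -0.67201235  0.25450913] [-0.46015106  0.24574284  1.04741273]
wrist 65.70646984690485 280.1075631907853 207.98092926483935 [-2.32145883 -1.77923158 -0.231443  ] [-0.62375322 -0.03022968  0.38983622]
{'time': 0.15, 'joint_positions': array([-1.33061748,  0.33269759, -0.06472032,  1.46072599,  0.02159877,
        1.34990749, -0.08848126]), 'joint_vel': array([-1.85303603e-04,  1.22839988e-04, -7.56345136e-04, -2.96621321e-03,
       -2.48475431e-03, -1.35038624e-03,  5.05121090e-05]), 'joint_torque': array([ 8.85475874e-04, -6.23627758e+01,  2.47229822e-02, -3.90148258e+01,
       -6.14141417e-02,  3.72433208e-02,  8.04006913e-05]), 'ee_pos': array([0.16226844, 0.60327976, 0.22996564]), 'eef_rot': array([ 7.93634802e-01,  6.08394222e-01, -4.02357292e-04,  3.31849742e-04]), 'ft_force': array([ 0.56746619, -0.35967143, -0.09080789]), 'torque': array([ 0.02469466,  0.0185195 , -0.00492709]), 'width': 0.08738025013950496}
```

View pics/top0.png

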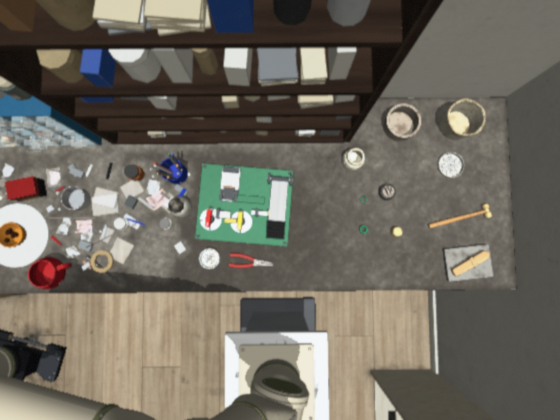

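View pics/scene0.png

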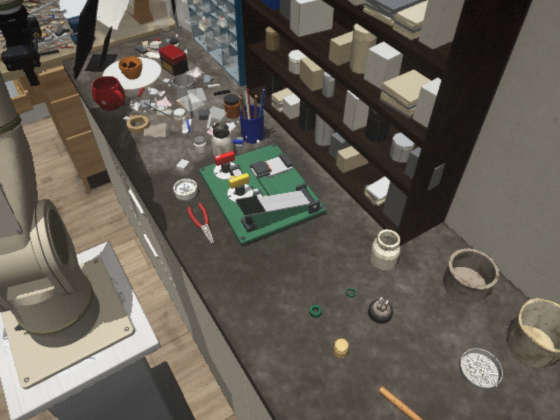

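Run:
```python
import cv2
a=cv2.imread('pics/top0.png'); 
cv2.imwrite('pics/t1.png',cv2.resize(a[155:255,185:305],(720,600),interpolation=cv2.INTER_CUBIC))
cv2.imwrite('pics/t2.png',cv2.resize(a[140:250,330:430],(545,600),interpolation=cv2.INTER_CUBIC))
a=cv2.imread('pics/scene0.png'); 
cv2.imwrite('pics/s1.png',cv2.resize(a[140:245,190:330],(800,600),interpolation=cv2.INTER_CUBIC))
cv2.imwrite('pics/s2.png',cv2.resize(a[270:360,290:410],(800,600),interpolation=cv2.INTER_CUBIC))
```

```text
(no output)
```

View pics/t1.png

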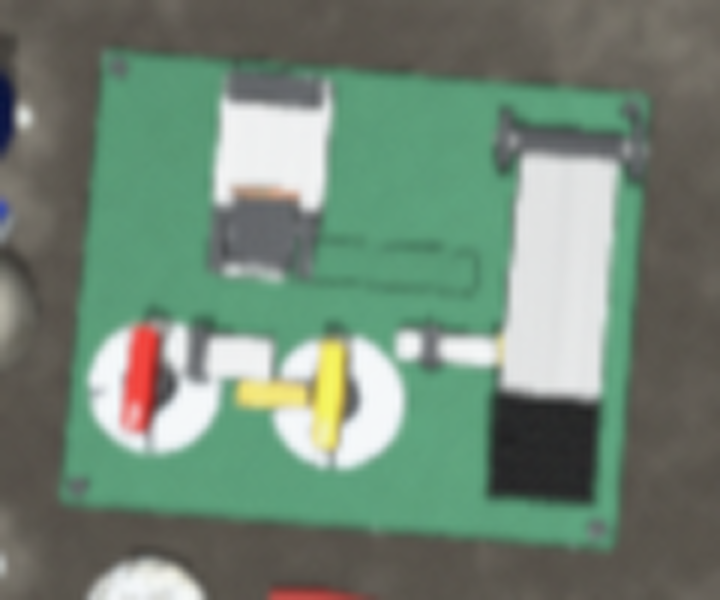

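View pics/t2.png

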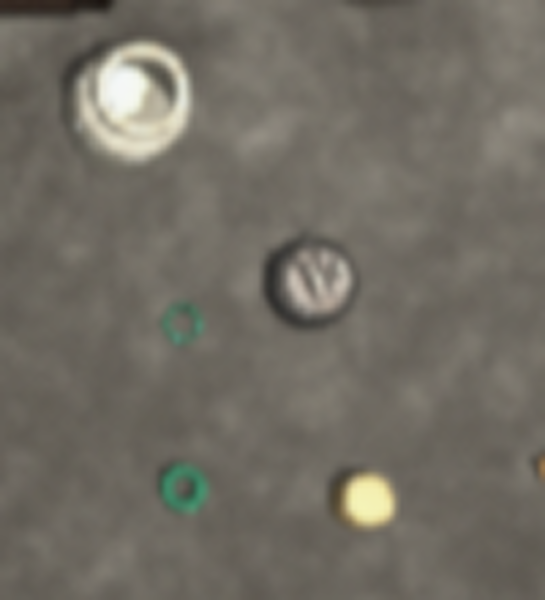

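View pics/s1.png

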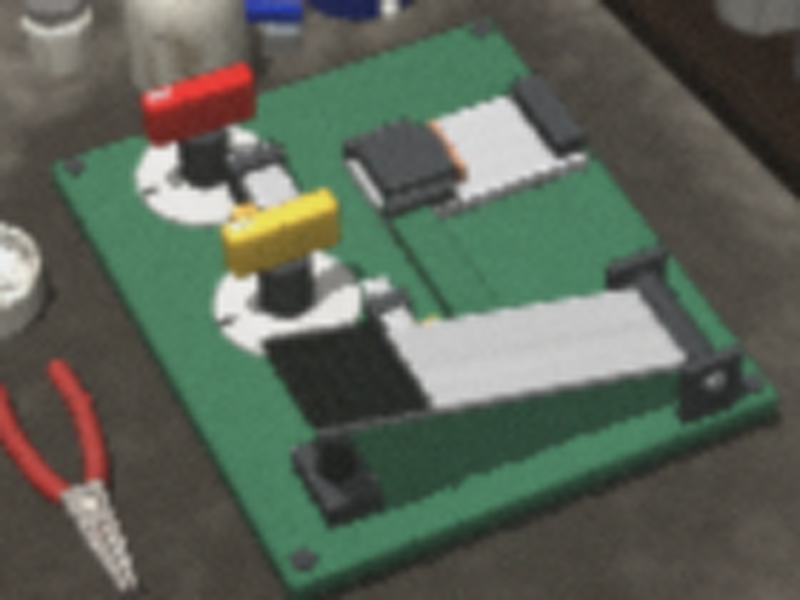

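View pics/s2.png

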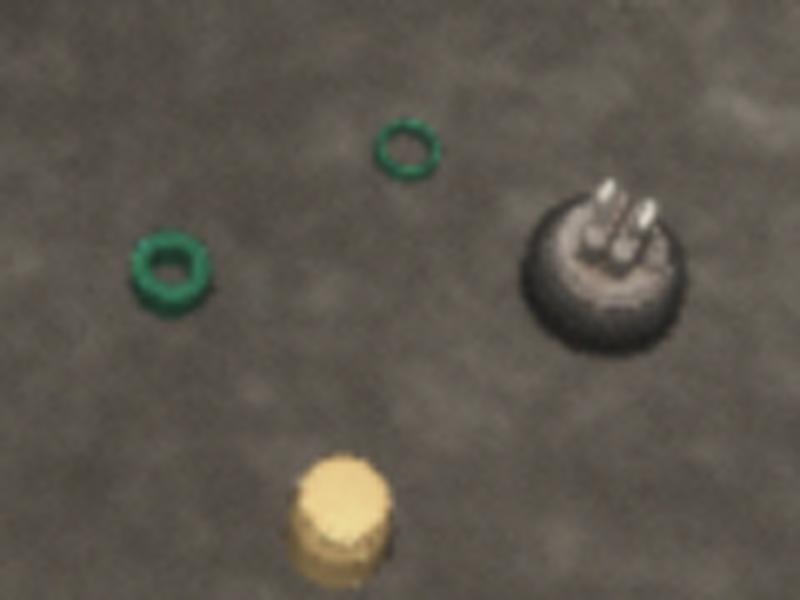

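View pics/wrist0.png

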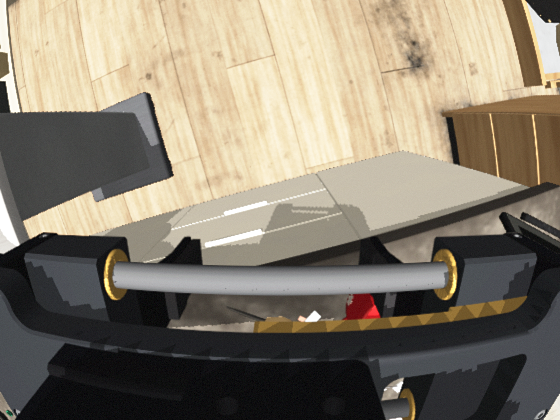

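Run:
```python
from h import *
import pickle
from scipy.optimize import least_squares
T=pickle.load(open('top0.pkl','rb'));S=pickle.load(open('scene0.pkl','rb'))
t1=lambda x,y:((x+.5)/6+185-.5,(y+.5)/6+155-.5)
t2=lambda x,y:((x+.5)/5.45+330-.5,(y+.5)/5.4545+140-.5)
s1=lambda x,y:((x+.5)/5.714+190-.5,(y+.5)/5.714+140-.5)
s2=lambda x,y:((x+.5)/6.667+290-.5,(y+.5)/6.667+270-.5)
model=[(115,145,22),(115,-145,22),(-125,-145,22),(-125,145,22)]
tc=[t1(105,50),t1(650,92),t1(612,548),t1(62,502)]
sc=[s1(484,22),s1(775,398),s1(296,585),s1(55,165)]
def W(p,m):
    a=p[2];c,s=np.cos(a),np.sin(a);x,y,z=np.array(m)/1e3
    return [p[0]+c*x-s*y,p[1]+s*x+c*y,z]
def fit(use):
    def f(p):
        e=[]
        if 't' in use: e+=[np.subtract(proj(T,W(p,m)),u) for m,u in zip(model,tc)]
        if 's' in use: e+=[np.subtract(proj(S,W(p,m)),u) for m,u in zip(model,sc)]
        return np.concatenate(e)
    q=least_squares(f,[.6,0,0]); print(use,q.x,np.degrees(q.x[2]),q.fun.round(2)); return q.x
for u in ('t','s','ts'): p=fit(u)
for n,m in dict(bed=(67,50,30),lock=(-60,100,68),mode=(-60,5,68),hinge=(80,-105,45),pad=(-77,-105,96)).items():
    w=W(p,m); print(n,np.round(w,4),np.round(proj(T,w),1),np.round(proj(S,w),1))
print('thick',P(T,*t2(184,490),z=.014),P(S,*s2(172,264),z=.014),P(T,*t2(184,490)))
print('thin',P(T,*t2(184,324),z=.007),P(S,*s2(408,149),z=.007))
print('pads',P(T,*t1(547,448),z=.096),'lock',P(T,*t1(142,378),z=.082),'mode',P(T,*t1(330,395),z=.082))
print('lock ends',P(T,*t1(150,328),z=.082),P(T,*t1(134,430),z=.082),'s',P(S,*s1(150,98),z=.082),P(S,*s1(248,70),z=.082))
```

```text
t [ 0.55452466  0.09606608 -0.08837338] -5.063421919209905 [-0.41 -0.42  0.41 -0.05  0.69  0.16 -0.69  0.27]
s [ 0.55149705  0.09318401 -0.08961775] -5.134718795487152 [ 1.02 -1.22  1.39 -0.43 -0.81  1.   -1.54 -0.17]
ts [ 0.55303517  0.09490223 -0.08920769] -5.1112241908465395 [-0.01  0.01  0.81  0.46  1.03  0.68 -0.35  0.71  1.13 -1.74  1.49 -1.12
 -0.57  0.25 -1.32 -0.72]
bed [0.6242 0.1387 0.03  ] [230.4 180. ] [275.4 164.9]
lock [0.5022 0.1998 0.068 ] [208.7 218.4] [224.6 158. ]
mode [0.4937 0.1052 0.068 ] [240. 221.] [239.  180.5]
hinge [ 0.6234 -0.0168  0.045 ] [280.2 179.2] [307.5 196.3]
pad [ 0.467  -0.0028  0.096 ] [275.8 229.2] [250.6 203.8]
thick [ 0.46736517 -0.2763196   0.014     ] [ 0.46601574 -0.27842277  0.014     ] [ 0.46780713 -0.27857188  0.00179422]
thin [ 0.56395959 -0.27990909  0.007     ] [ 0.56104432 -0.28204348  0.007     ]
pads [ 0.46686857 -0.00261195  0.096     ] lock [0.5037491  0.19888899 0.082     ] mode [0.49457513 0.10532659 0.082     ]
lock ends [0.52869508 0.19507205 0.082     ] [0.47789168 0.20268627 0.082     ] s [0.47875832 0.20233523 0.082     ] [0.52630749 0.19513137 0.082     ]
```

Run:
```python
from h import *
import pickle
T=pickle.load(open('top0.pkl','rb'));S=pickle.load(open('scene0.pkl','rb'))
t1=lambda x,y:((x+.5)/6+185-.5,(y+.5)/6+155-.5)
for n,(u,v) in dict(guide1=t1(200,340),guide2=t1(430,335),fence=t1(275,88),jaw=t1(262,230),bedmid=t1(270,140)).items(): print(n,P(T,u,v).round(3))
def cloud(c):
    v,u=np.mgrid[0:420,0:560]; f=210/np.tan(np.radians(c['vertical_fov'])/2)
    R=cv2.Rodrigues(np.array(c['rvec'],float))[0];t=np.array(c['tvec'],float).ravel()
    d=c['range_z']; p=np.stack([(u-c['cx'])/f*d,(v-c['cy'])/f*d,d],-1)
    w=(p-t)@R; w[d<=0]=np.nan; return w
for n,c in(('T',T),('S',S)):
    w=cloud(c).reshape(-1,3)
    for nm,b in dict(mug=(.5,.8,.2,.4,.1,.18),bottle=(.4,.6,.2,.36,.06,.1),shelf=(.5,.95,-.3,.4,.2,.6),shelflow=(.5,.95,-.3,.4,.03,.2),jar=(.55,.8,-.35,-.15,.06,.1)).items():
        m=(w[:,0]>b[0])&(w[:,0]<b[1])&(w[:,1]>b[2])&(w[:,1]<b[3])&(w[:,2]>b[4])&(w[:,2]<b[5])
        q=w[m]
        if len(q)>3: print(n,nm,len(q),np.percentile(q,[1,50,99],axis=0).round(3).tolist())
```

```text
guide1 [0.525 0.174 0.053]
guide2 [0.526 0.057 0.061]
fence [0.656 0.137 0.045]
jaw [0.582 0.144 0.043]
bedmid [0.63  0.141 0.034]
T mug 635 [[0.615, 0.203, 0.104], [0.754, 0.304, 0.177], [0.781, 0.397, 0.18]]
T bottle 290 [[0.479, 0.202, 0.061], [0.535, 0.289, 0.09], [0.563, 0.318, 0.099]]
T shelf 19630 [[0.745, -0.23, 0.301], [0.77, 0.07, 0.481], [0.836, 0.393, 0.594]]
T shelflow 6420 [[0.504, -0.258, 0.031], [0.746, 0.107, 0.099], [0.78, 0.39, 0.188]]
T jar 237 [[0.659, -0.348, 0.06], [0.696, -0.232, 0.078], [0.792, -0.156, 0.096]]
S mug 918 [[0.614, 0.202, 0.101], [0.748, 0.296, 0.175], [0.795, 0.397, 0.18]]
S bottle 333 [[0.476, 0.2, 0.06], [0.534, 0.281, 0.083], [0.562, 0.314, 0.097]]
S shelf 34987 [[0.744, -0.296, 0.206], [0.787, -0.17, 0.384], [0.902, 0.35, 0.587]]
S shelflow 15491 [[0.507, -0.293, 0.031], [0.767, -0.018, 0.093], [0.902, 0.384, 0.198]]
S jar 836 [[0.659, -0.274, 0.06], [0.745, -0.239, 0.079], [0.798, -0.153, 0.099]]
```

```bash
cat >> h.py <<'E'
from scipy.spatial.transform import Rotation as Ro
def go(xyz,yaw=None,tilt0=True,st=None):
    """shift (mm, tool axes) and rotvec (deg) from current to target"""
    if st is None:
        s=r.read_state(); p=np.array(s['ee_pos']); q=Ro.from_quat(s['eef_rot'])
    else: p,q=st
    a=q.as_matrix()
    sh=a.T@(np.array(xyz)-p)*1e3
    y=np.radians(yaw) if yaw is not None else np.arctan2(a[1,0],a[0,0])
    tgt=np.array([[np.cos(y),np.sin(y),0],[np.sin(y),-np.cos(y),0],[0,0,-1]])
    rv=Ro.from_matrix(a.T@tgt).as_rotvec(degrees=True)
    print('to',xyz,yaw,'shift',sh.round(1),'rot',rv.round(2)); return np.array(xyz),Ro.from_matrix(tgt)
def st():
    s=r.read_state(); a=Ro.from_quat(s['eef_rot']).as_matrix()
    print('t',round(s['time'],2),'p',np.round(s['ee_pos'],4),'yaw',np.degrees(np.arctan2(a[1,0],a[0,0])).round(2),'tilt',np.degrees(np.arccos(-a[2,2])).round(2),'w',round(s['width'],4),'F',np.round(s['ft_force'],1),'j',np.round(s['joint_positions'],2))
E
python3 - <<'E'
from h import *
st()
a=go([.40,.44,.29],84.9); b=go([.55,.15,.29],84.9,st=a); c=go([.52,-.1,.25],84.9,st=b); d=go([.467,-.277,.12],84.9,st=c)
E
```

```text
t 0.15 p [0.1623 0.6033 0.23  ] yaw 74.95 tilt 0.06 w 0.0874 F [ 0.6 -0.4 -0.1] j [-1.33  0.33 -0.06  1.46  0.02  1.35 -0.09]
to [0.4, 0.44, 0.29] 84.9 shift [-96.  272.  -59.9] rot [-0.    0.06 -9.95]
to [0.55, 0.15, 0.29] 84.9 shift [-275.5  175.2    0. ] rot [ 0.  0. -0.]
to [0.52, -0.1, 0.25] 84.9 shift [-251.7   -7.7   40. ] rot [ 0.  0. -0.]
to [0.467, -0.277, 0.12] 84.9 shift [-181.   -37.1  130. ] rot [ 0.  0. -0.]
```

apply_moves(increments=[{"xyz": [-19, 54, -30], "rotation": [0, 0, -2], "grip": 0}, {"xyz": [-38, 109, -60], "rotation": [0, 0, -4], "grip": 0}, {"xyz": [-58, 163, -60], "rotation": [0, 0, -6], "grip": 0}, {"xyz": [-77, 218, -60], "rotation": [0, 0, -8], "grip": 0}, {"xyz": [-96, 272, -60], "rotation": [0, 0, -10], "grip": 0}])

```text
time: 0.78
ee_pos: [0.4014, 0.4386, 0.29]
eef_rot: [0.737, 0.676, -0.0, 0.0]
ft_force: [0.4, 0.9, -0.1]
width: 0.0874
```

apply_moves(increments=[{"xyz": [-51, 33, 0], "rotation": [0, 0, 0], "grip": 0}, {"xyz": [-102, 66, 0], "rotation": [0, 0, 0], "grip": 0}, {"xyz": [-153, 98, 0], "rotation": [0, 0, 0], "grip": 0}, {"xyz": [-204, 130, 0], "rotation": [0, 0, 0], "grip": 0}, {"xyz": [-255, 163, 0], "rotation": [0, 0, 0], "grip": 0}])

```text
time: 1.4
ee_pos: [0.5421, 0.1685, 0.2903]
eef_rot: [0.737, 0.676, -0.0, 0.0]
ft_force: [0.8, 0.1, -0.5]
width: 0.0869
```

Run:
```python
from h import *
st()
c=go([.52,-.12,.27],84.9); d=go([.467,-.277,.12],84.9,st=c)
```

```text
t 1.4 p [0.5421 0.1685 0.2903] yaw 85.02 tilt 0.05 w 0.0869 F [ 0.8  0.1 -0.5] j [-0.63  0.18  0.29  1.54 -0.05  1.43  1.14]
to [0.52, -0.12, 0.27] 84.9 shift [-289.4    3.    20.5] rot [-0.01  0.05  0.12]
to [0.467, -0.277, 0.12] 84.9 shift [-161.1  -38.8  150. ] rot [ 0.  0. -0.]
```

apply_moves(increments=[{"xyz": [-58, 1, 4], "rotation": [0, 0, 0], "grip": 60}, {"xyz": [-116, 1, 8], "rotation": [0, 0, 0], "grip": 60}, {"xyz": [-174, 2, 12], "rotation": [0, 0, 0], "grip": 60}, {"xyz": [-232, 2, 16], "rotation": [0, 0, 0], "grip": 60}, {"xyz": [-289, 3, 20], "rotation": [0, 0, 0], "grip": 60}])

```text
time: 2.02
ee_pos: [0.5194, -0.1215, 0.2704]
eef_rot: [0.737, 0.676, -0.0, 0.0]
ft_force: [0.8, -0.6, 1.1]
width: 0.067
```

apply_moves(increments=[{"xyz": [-41, -10, 38], "rotation": [0, 0, 0], "grip": 80}, {"xyz": [-81, -20, 75], "rotation": [0, 0, 0], "grip": 80}, {"xyz": [-121, -30, 112], "rotation": [0, 0, 0], "grip": 80}, {"xyz": [-161, -39, 150], "rotation": [0, 0, 0], "grip": 80}, {"xyz": [-161, -39, 150], "rotation": [0, 0, 0], "grip": 80}])

```text
time: 2.65
ee_pos: [0.463, -0.281, 0.1178]
eef_rot: [0.739, 0.674, -0.002, -0.002]
ft_force: [-0.3, 0.2, 0.0]
width: 0.0597
```

Run:
```python
from h import *
st()
cam('wrist','w1.png');cam('scene','s3.png');c=cam('top','t3.png')
a=cv2.imread('pics/s3.png');cv2.imwrite('pics/s3c.png',cv2.resize(a[210:380,240:420],(635,600),interpolation=cv2.INTER_CUBIC))
go([.4665,-.2775,.010],84.9)
```

```text
t 2.65 p [ 0.463  -0.281   0.1178] yaw 84.72 tilt 0.31 w 0.0597 F [-0.3  0.2  0. ] j [-0.07  0.28  0.62  1.84 -0.18  1.08  2.09]
to [0.4665, -0.2775, 0.01] 84.9 shift [  0.4  -0.9 110.9] rot [0.03 0.02 0.17]
```

View pics/w1.png

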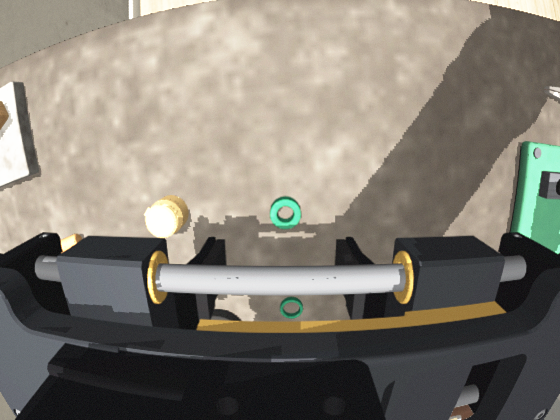

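View pics/s3c.png

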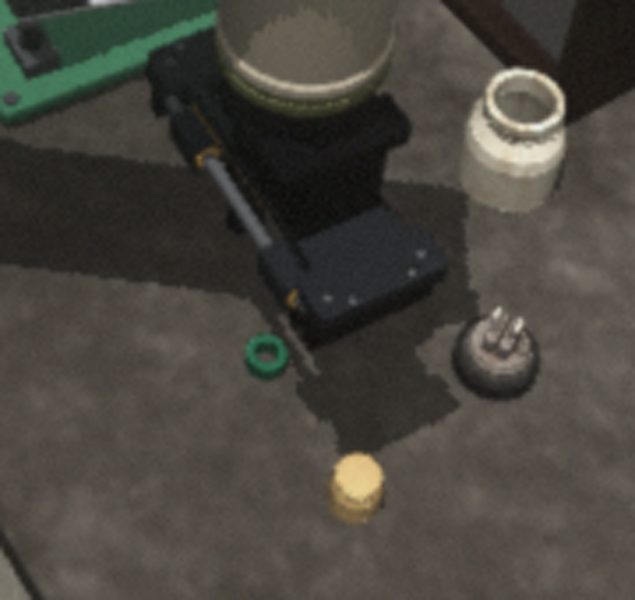

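```bash
cat >> h.py <<'E'
def fish(c,u,v,z):
    f=210/np.tan(np.radians(c['vertical_fov'])/2)
    dx,dy=u-c['cx'],v-c['cy']; rr=np.hypot(dx,dy); th=rr/f
    ray=np.array([np.sin(th)*dx/rr,np.sin(th)*dy/rr,np.cos(th)])
    R=cv2.Rodrigues(np.array(c['rvec'],float))[0];t=np.array(c['tvec'],float).ravel()
    o=-R.T@t; w=R.T@ray
    return o+(z-o[2])/w[2]*w
E
python3 - <<'E'
from h import *
c=cam('wrist','w2.png'); st()
i=c['img'].astype(int); m=((i[...,1]>i[...,2]*1.6)&(i[...,1]>60)).astype(np.uint8)
n,l,s,ce=cv2.connectedComponentsWithStats(m)
for k in range(1,n):
    if s[k,4]>40: print(s[k],ce[k])
cv2.imwrite('pics/w2c.png',cv2.resize(c['img'][180:330,190:380],(760,600),interpolation=cv2.INTER_CUBIC))
print(fish(c,286,213,.014),fish(c,291.5,307,.007))
go([.4665,-.2775,.010],84.9)
E
```

```text
t 2.85 p [ 0.4676 -0.2777  0.1212] yaw 85.11 tilt 0.08 w 0.0602 F [ 0.6  0.4 -0.7] j [-0.08  0.27  0.61  1.84 -0.18  1.08  2.09]
[ 506  138   54  114 2420] [534.57933884 206.05619835]
[266 191  30  32 599] [280.69115192 206.63772955]
[276 296  22  17 161] [286.50931677 304.53416149]
[ 0.47041214 -0.2737457   0.014     ] [ 0.5665189  -0.27602457  0.007     ]
to [0.4665, -0.2775, 0.01] 84.9 shift [ 1.000e-01 -1.300e+00  1.112e+02] rot [0.08 0.02 0.21]
```

View pics/w2c.png

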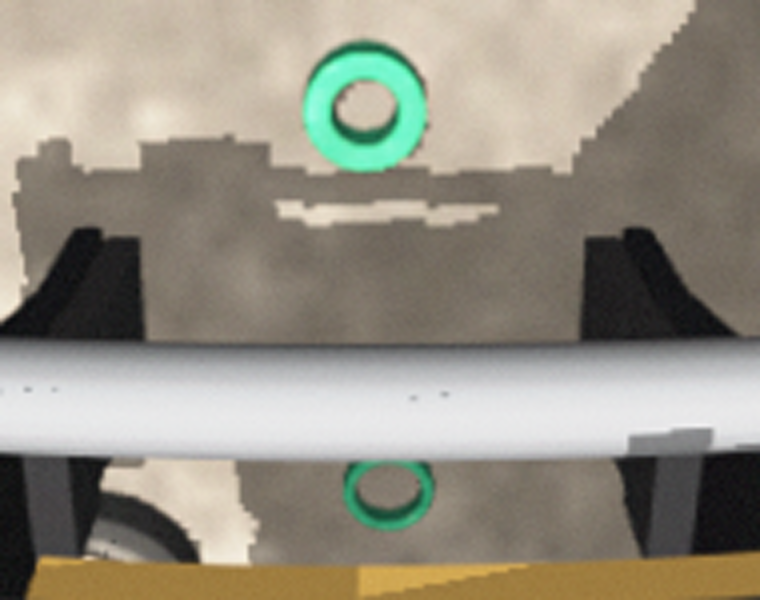

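apply_moves(increments=[{"xyz": [0, -1, 45], "rotation": [0, 0, 0], "grip": 80}, {"xyz": [0, -1, 85], "rotation": [0, 0, 0], "grip": 80}, {"xyz": [0, -1, 105], "rotation": [0, 0, 0], "grip": 80}, {"xyz": [0, -1, 111], "rotation": [0, 0, 0], "grip": 80}, {"xyz": [0, -1, 111], "rotation": [0, 0, 0], "grip": 80}])

```text
time: 3.48
ee_pos: [0.4677, -0.2773, 0.011]
eef_rot: [0.736, 0.677, 0.001, 0.001]
ft_force: [-0.1, 0.1, -0.5]
width: 0.0599
```

Run:
```python
from h import *
c=cam('wrist','w3.png'); st()
cv2.imwrite('pics/w3c.png',cv2.resize(c['img'][150:330,170:400],(767,600),interpolation=cv2.INTER_CUBIC))
go([.4660,-.278,.010],84.9)
```

```text
t 3.52 p [ 0.4678 -0.2776  0.0114] yaw 85.16 tilt 0.18 w 0.0596 F [-0.4 -0.7 -0.9] j [-0.02  0.43  0.56  1.92 -0.29  0.87  2.18]
to [0.466, -0.278, 0.01] 84.9 shift [-0.6 -1.8  1.4] rot [0.18 0.04 0.26]
```

View pics/w3c.png

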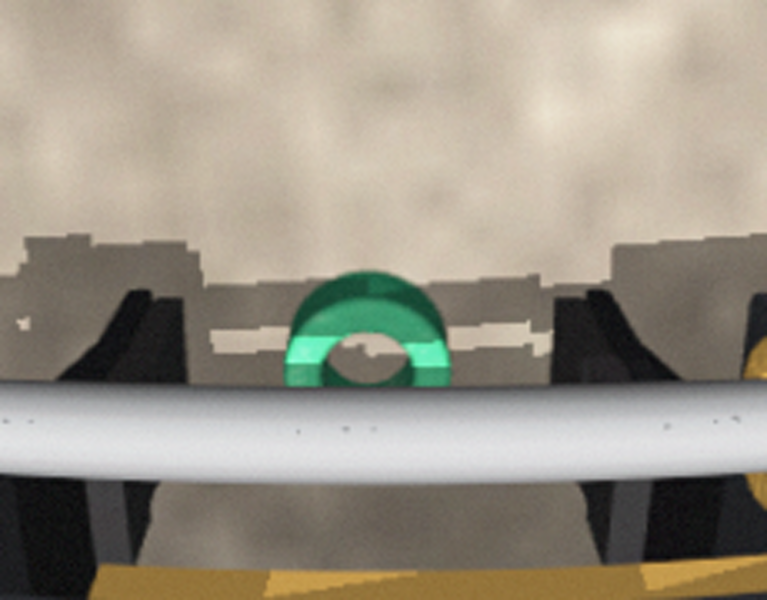

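apply_moves(increments=[{"xyz": [0, -2, 1], "rotation": [0, 0, 0], "grip": 120}, {"xyz": [0, -2, 1], "rotation": [0, 0, 0], "grip": 200}, {"xyz": [0, -2, 1], "rotation": [0, 0, 0], "grip": 200}, {"xyz": [0, -2, 1], "rotation": [0, 0, 0], "grip": 200}, {"xyz": [0, -2, 1], "rotation": [0, 0, 0], "grip": 200}], squeeze=10)

```text
time: 4.15
ee_pos: [0.4659, -0.2774, 0.0104]
eef_rot: [0.736, 0.677, 0.001, 0.001]
ft_force: [0.3, 0.3, 1.0]
width: 0.0249
```

Run:
```python
from h import *
c=cam('wrist','w4.png'); st()
cv2.imwrite('pics/w4c.png',cv2.resize(c['img'][150:330,170:400],(767,600),interpolation=cv2.INTER_CUBIC))
R=Ro.from_quat(r.read_state()['eef_rot'])
a=go([.475,-.26,.13],84.9);b=go([.52,-.1,.2],84.9,st=a);b=go([.6242,.1387,.2],84.9,st=b)
```

```text
t 4.2 p [ 0.4659 -0.2774  0.0104] yaw 85.16 tilt 0.18 w 0.025 F [-0.6  0.7  1. ] j [-0.02  0.43  0.56  1.92 -0.29  0.87  2.18]
to [0.475, -0.26, 0.13] 84.9 shift [  18.1    8.  -119.6] rot [0.18 0.03 0.26]
to [0.52, -0.1, 0.2] 84.9 shift [163.4  30.6 -70. ] rot [ 0.  0. -0.]
to [0.6242, 0.1387, 0.2] 84.9 shift [247.   82.6   0. ] rot [ 0.  0. -0.]
```

View pics/w4c.png

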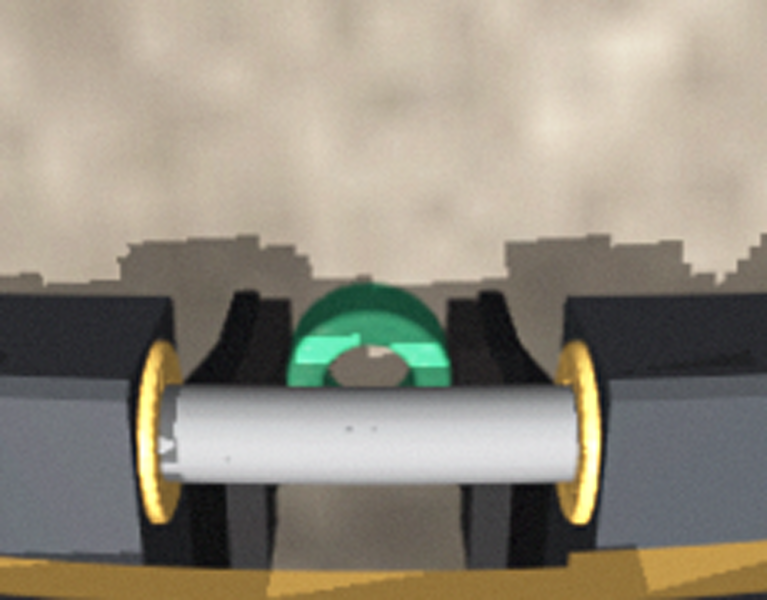

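Run:
```python
from h import *
c=cam('wrist'); st()
g=lambda x,y:((x+.5)/3.335+170-.5,(y+.5)/3.333+150-.5)
print('bottom front edge',fish(c,*g(369,283),0.0005),'top front edge',fish(c,*g(369,312),.014),'inner top front',fish(c,*g(369,343),.014),'pad tip edge',fish(c,*g(270,297),.0025),fish(c,*g(468,297),.0025))
```

```text
t 4.25 p [ 0.4659 -0.2774  0.0104] yaw 85.16 tilt 0.18 w 0.025 F [-0.3 -0.4  1.2] j [-0.02  0.43  0.56  1.92 -0.29  0.87  2.18]
bottom front edge [ 0.45307962 -0.27665099  0.0005    ] top front edge [ 0.45279913 -0.27662091  0.014     ] inner top front [ 0.45777868 -0.2770435   0.014     ] pad tip edge [ 0.45343826 -0.29249147  0.0025    ] [ 0.45609805 -0.26109672  0.0025    ]
```

apply_moves(increments=[{"xyz": [0, 0, -20], "rotation": [0, 0, 0], "grip": 200}, {"xyz": [4, 2, -55], "rotation": [0, 0, 0], "grip": 200}, {"xyz": [12, 5, -95], "rotation": [0, 0, 0], "grip": 200}, {"xyz": [25, 9, -140], "rotation": [0, 0, 0], "grip": 200}, {"xyz": [60, 16, -180], "rotation": [0, 0, 0], "grip": 200}])

```text
time: 4.88
ee_pos: [0.4859, -0.2199, 0.1921]
eef_rot: [0.737, 0.675, 0.001, 0.002]
ft_force: [0.1, 0.8, -1.0]
width: 0.0255
```

Run:
```python
from h import *
st(); b=go([.56,-.03,.2],84.9);go([.6242,.1387,.12],84.9,st=b)
```

```text
t 4.88 p [ 0.4859 -0.2199  0.1921] yaw 84.97 tilt 0.23 w 0.0255 F [ 0.1  0.8 -1. ] j [-0.21  0.16  0.61  1.79 -0.1   1.22  1.91]
to [0.56, -0.03, 0.2] 84.9 shift [195.6  57.2  -7.9] rot [0.21 0.08 0.07]
to [0.6242, 0.1387, 0.12] 84.9 shift [173.7  48.9  80. ] rot [ 0.  0. -0.]
```

apply_moves(increments=[{"xyz": [39, 11, -8], "rotation": [0, 0, 0], "grip": 200}, {"xyz": [78, 23, -8], "rotation": [0, 0, 0], "grip": 200}, {"xyz": [117, 34, -8], "rotation": [0, 0, 0], "grip": 200}, {"xyz": [156, 46, -8], "rotation": [0, 0, 0], "grip": 200}, {"xyz": [196, 57, -8], "rotation": [0, 0, 0], "grip": 200}])

```text
time: 5.5
ee_pos: [0.5601, -0.0284, 0.2]
eef_rot: [0.738, 0.675, 0.001, 0.002]
ft_force: [-0.4, -0.1, -0.1]
width: 0.0249
```

apply_moves(increments=[{"xyz": [45, 13, 5], "rotation": [0, 0, 0], "grip": 200}, {"xyz": [90, 26, 20], "rotation": [0, 0, 0], "grip": 200}, {"xyz": [135, 39, 50], "rotation": [0, 0, 0], "grip": 200}, {"xyz": [175, 49, 85], "rotation": [0, 0, 0], "grip": 200}, {"xyz": [175, 49, 85], "rotation": [0, 0, 0], "grip": 200}])

```text
time: 6.12
ee_pos: [0.6226, 0.1455, 0.1108]
eef_rot: [0.736, 0.677, -0.002, 0.0]
ft_force: [-0.0, -0.0, 0.4]
width: 0.0247
```

Run:
```python
from h import *
st(); c=cam('wrist','w5.png')
cv2.imwrite('pics/w5c.png',cv2.resize(c['img'][110:330,130:410],(764,600),interpolation=cv2.INTER_CUBIC))
s=cam('scene','s5.png');cv2.imwrite('pics/s5c.png',cv2.resize(s['img'][120:250,180:340],(738,600),interpolation=cv2.INTER_CUBIC))
st();go([.6242,.1387,.041],84.9)
```

```text
t 6.12 p [0.6226 0.1455 0.1108] yaw 85.27 tilt 0.19 w 0.0247 F [-0.  -0.   0.4] j [-0.58  0.47  0.37  1.58 -0.18  1.14  1.31]
t 6.22 p [0.6244 0.1411 0.1144] yaw 84.97 tilt 0.22 w 0.025 F [-0.1 -0.5  0.2] j [-0.58  0.46  0.37  1.58 -0.18  1.14  1.31]
to [0.6242, 0.1387, 0.041] 84.9 shift [-2.2 -0.2 73.4] rot [0.16 0.15 0.07]
```

View pics/w5c.png

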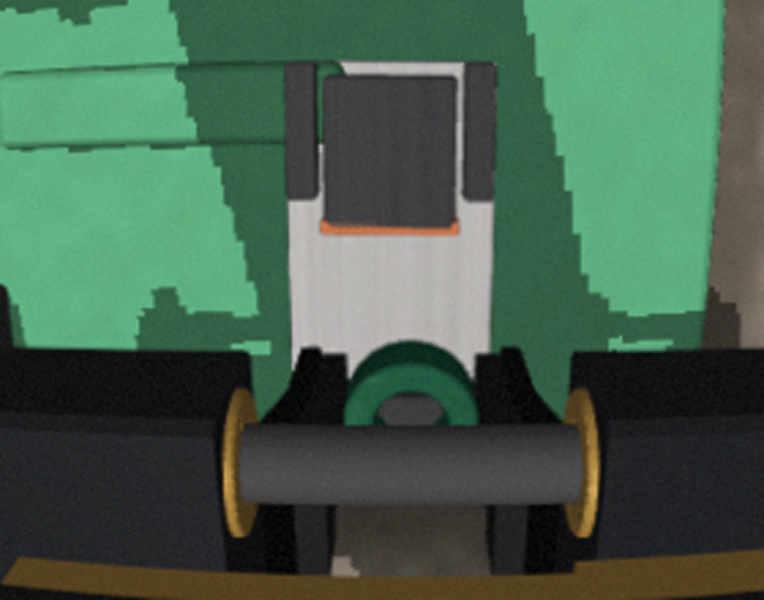

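View pics/s5c.png

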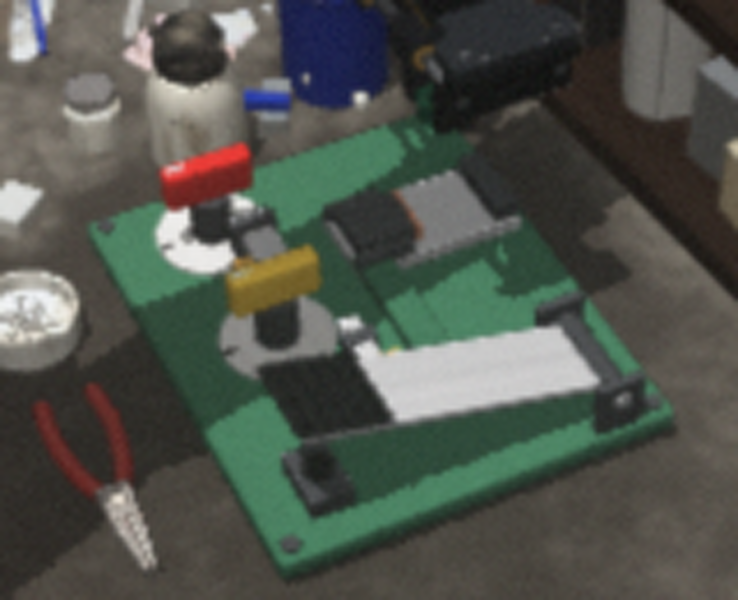

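Run:
```python
from h import *
c=cam('wrist','w6.png');st()
cv2.imwrite('pics/w6c.png',cv2.resize(c['img'][110:260,210:330],(480,600),interpolation=cv2.INTER_CUBIC))
go([.6242,.1387,.041],84.9)
import pickle;pickle.dump(c,open('w6.pkl','wb'))
```

```text
t 6.28 p [0.625  0.1402 0.1154] yaw 84.88 tilt 0.27 w 0.0247 F [ 0.3 -0.7  0.5] j [-0.58  0.46  0.37  1.58 -0.18  1.14  1.31]
to [0.6242, 0.1387, 0.041] 84.9 shift [-1.4 -0.9 74.4] rot [ 0.24  0.12 -0.02]
```

View pics/w6c.png

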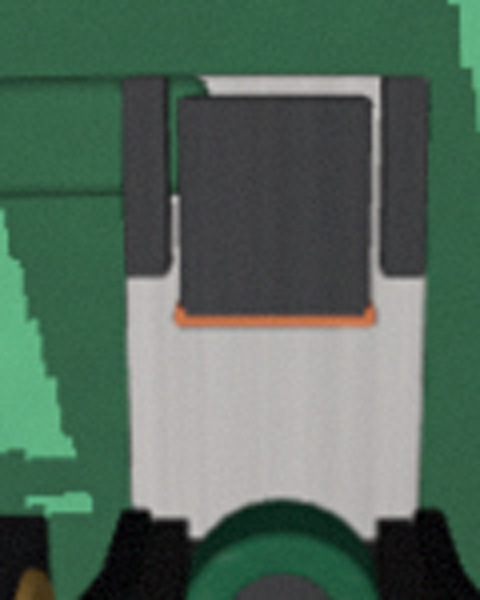

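Run:
```python
from h import *
import pickle;c=pickle.load(open('w6.pkl','rb'))
g=lambda x,y:((x+.5)/4+210-.5,(y+.5)/4+110-.5)
a=np.radians(-5.1);ex=np.array([np.cos(a),np.sin(a)]);ey=np.array([-np.sin(a),np.cos(a)])
def rel(p): d=np.array(p)[:2]-[.6242,.1387]; return (np.array([d@ex,d@ey])*1e3).round(1)
for n,q in dict(jawR=(372,315,.0425),jawL=(180,315,.0425),faceL=(176,325,.042),faceR=(374,324,.042),bedL=(128,290,.03),bedR=(424,290,.03),bedL2=(132,480,.03),bedR2=(419,480,.03)).items(): print(n,rel(fish(c,*g(*q[:2]),q[2])))
p=c; print('ring bottom front edge',fish(c,*g(280,500),.1154-.010))
```

```text
jawR [-25.2  17.7]
jawL [-25.1 -16.3]
faceL [-23.2 -17.1]
faceR [-23.4  18.1]
bedL [-27.3 -27. ]
bedR [-27.4  28.2]
bedL2 [ 10.1 -27.4]
bedR2 [10.  28.3]
ring bottom front edge [0.61132514 0.14154971 0.1054    ]
```

apply_moves(increments=[{"xyz": [-1, -1, 25], "rotation": [0, 0, 0], "grip": 200}, {"xyz": [-1, -1, 50], "rotation": [0, 0, 0], "grip": 200}, {"xyz": [-1, -1, 65], "rotation": [0, 0, 0], "grip": 200}, {"xyz": [-1, -1, 71], "rotation": [0, 0, 0], "grip": 200}, {"xyz": [-1, -1, 73], "rotation": [0, 0, 0], "grip": 200}])

```text
time: 6.9
ee_pos: [0.6246, 0.1389, 0.0429]
eef_rot: [0.738, 0.675, 0.001, 0.002]
ft_force: [0.4, -0.5, 0.1]
width: 0.025
```

Run:
```python
from h import *
st();c=cam('wrist','w7.png');st()
cv2.imwrite('pics/w7c.png',cv2.resize(c['img'][110:330,160:390],(627,600),interpolation=cv2.INTER_CUBIC))
go([.6238,.139,.0405],84.9)
```

```text
t 6.9 p [0.6246 0.1389 0.0429] yaw 84.86 tilt 0.31 w 0.025 F [ 0.4 -0.5  0.1] j [-0.56  0.54  0.35  1.63 -0.21  1.01  1.34]
t 6.95 p [0.6246 0.139  0.0428] yaw 84.87 tilt 0.31 w 0.0249 F [-0.2  0.3 -0.5] j [-0.56  0.54  0.35  1.63 -0.21  1.    1.34]
to [0.6238, 0.139, 0.0405] 84.9 shift [-0.1 -0.8  2.3] rot [ 0.29  0.1  -0.03]
```

View pics/w7c.png

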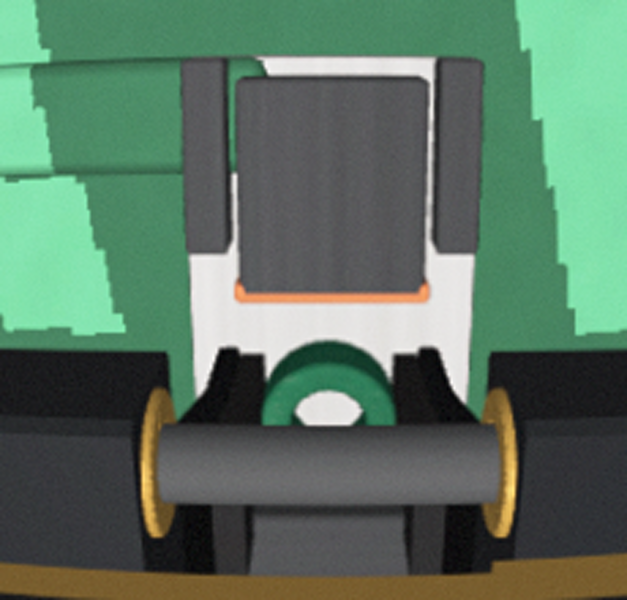

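apply_moves(increments=[{"xyz": [0, -1, 2.5], "rotation": [0, 0, 0], "grip": 200}, {"xyz": [0, -1, 2.5], "rotation": [0, 0, 0], "grip": 200}, {"xyz": [0, -1, 2.5], "rotation": [0, 0, 0], "grip": 160}, {"xyz": [0, -1, 2.5], "rotation": [0, 0, 0], "grip": 115}, {"xyz": [0, -1, 2.5], "rotation": [0, 0, 0], "grip": 115}])

```text
time: 7.58
ee_pos: [0.6234, 0.1391, 0.0401]
eef_rot: [0.738, 0.675, 0.001, 0.002]
ft_force: [0.7, -0.8, 0.1]
width: 0.0435
```

apply_moves(increments=[{"xyz": [0, 0, 0], "rotation": [0, 0, 0], "grip": 115}, {"xyz": [0, 0, 0], "rotation": [0, 0, 0], "grip": 115}, {"xyz": [0, 0, -20], "rotation": [0, 0, 0], "grip": 115}, {"xyz": [0, 0, -55], "rotation": [0, 0, 0], "grip": 115}, {"xyz": [0, 0, -100], "rotation": [0, 0, 0], "grip": 115}])

```text
time: 8.2
ee_pos: [0.6226, 0.1392, 0.142]
eef_rot: [0.738, 0.675, 0.001, 0.002]
ft_force: [0.4, 0.0, -0.3]
width: 0.0478
```

Run:
```python
from h import *
st();c=cam('wrist','w8.png');st()
cv2.imwrite('pics/w8c.png',cv2.resize(c['img'][110:330,160:390],(627,600),interpolation=cv2.INTER_CUBIC))
a=go([.5025,.1995,.14],80.5);go([.5025,.1995,.068],80.5,st=a)
```

```text
t 8.2 p [0.6226 0.1392 0.142 ] yaw 84.87 tilt 0.28 w 0.0478 F [ 0.4  0.  -0.3] j [-0.58  0.43  0.38  1.56 -0.16  1.18  1.31]
t 8.25 p [0.6258 0.1397 0.1493] yaw 84.85 tilt 0.73 w 0.0475 F [ 3.2 -0.2  5.7] j [-0.58  0.42  0.38  1.55 -0.16  1.19  1.31]
to [0.5025, 0.1995, 0.14] 80.5 shift [  48.5 -128.2    7.8] rot [ 0.72 -0.12  4.35]
to [0.5025, 0.1995, 0.068] 80.5 shift [ 0.  0. 72.] rot [0. 0. 0.]
```

View pics/w8c.png

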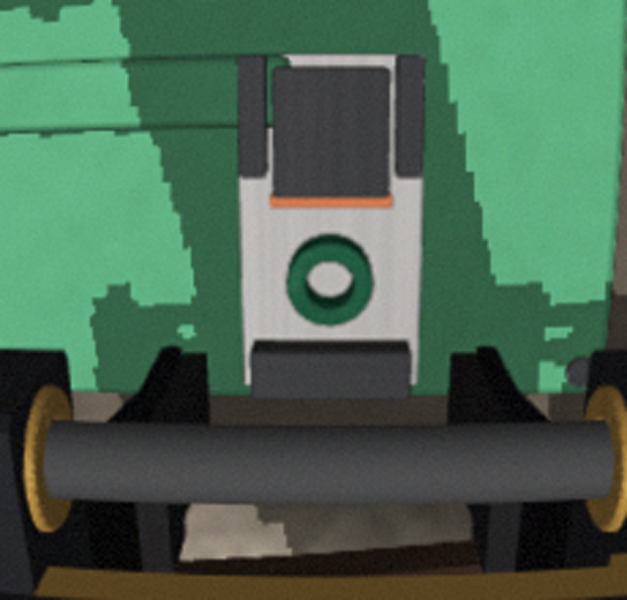

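apply_moves(increments=[{"xyz": [8, -25, 0], "rotation": [0.5, 0, 1], "grip": 115}, {"xyz": [20, -60, 0], "rotation": [0.7, 0, 2], "grip": 115}, {"xyz": [34, -95, 0], "rotation": [0.7, 0, 3], "grip": 115}, {"xyz": [48, -128, 0], "rotation": [0.7, 0, 4], "grip": 115}, {"xyz": [48, -128, 0], "rotation": [0.7, 0, 4], "grip": 115}])

```text
time: 8.88
ee_pos: [0.5011, 0.2009, 0.1491]
eef_rot: [0.76, 0.65, 0.002, -0.001]
ft_force: [0.4, -0.3, 0.2]
width: 0.0481
```

Run:
```python
from h import *
c=cam('wrist','w9.png');st()
cv2.imwrite('pics/w9c.png',cv2.resize(c['img'][110:330,130:420],(790,600),interpolation=cv2.INTER_CUBIC))
import pickle;pickle.dump(c,open('w9.pkl','wb'))
go([.5025,.1995,.068],81)
```

```text
t 8.93 p [0.5025 0.1997 0.1492] yaw 80.95 tilt 0.22 w 0.0474 F [ 0.  -0.  -0.7] j [-0.77  0.21  0.35  1.81 -0.08  1.13  1.02]
to [0.5025, 0.1995, 0.068] 81 shift [-0.5 -0.1 81.2] rot [ 0.09 -0.21 -0.05]
```

View pics/w9c.png

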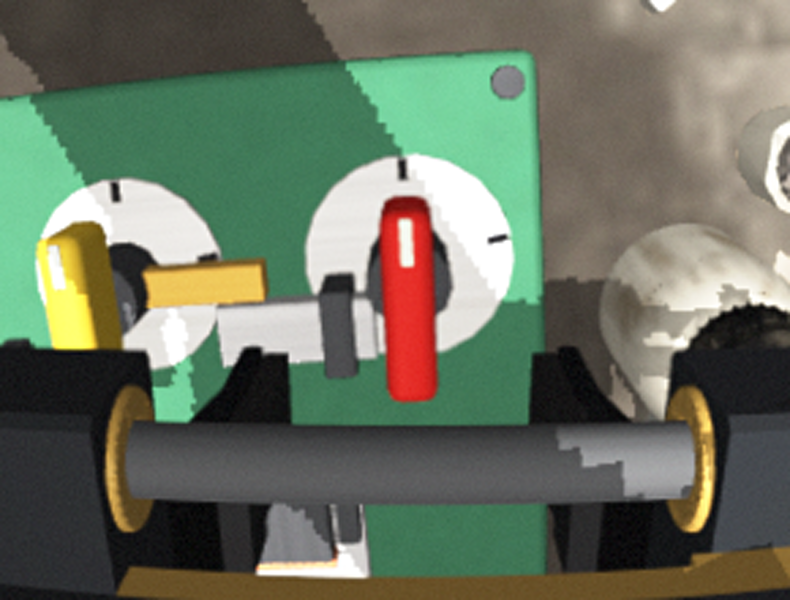

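Run:
```python
from h import *
import pickle;c=pickle.load(open('w9.pkl','rb'))
g=lambda x,y:((x+.5)/2.7241+130-.5,(y+.5)/2.7273+110-.5)
a=fish(c,*g(405,202),.082);b=fish(c,*g(412,396),.082);print(a,b,(a+b)/2,np.linalg.norm(a-b),np.degrees(np.arctan2(*(b-a)[1::-1])))
```

```text
[0.47173245 0.20408411 0.082     ] [0.52442029 0.19758619 0.082     ] [0.49807637 0.20083515 0.082     ] 0.05308701599702817 -7.030711462642992
```

apply_moves(increments=[{"xyz": [0, -1, 40], "rotation": [0, 0, -1.5], "grip": 115}, {"xyz": [0, -1, 70], "rotation": [0, 0, -1.5], "grip": 115}, {"xyz": [0, -1, 81], "rotation": [0, 0, -1.5], "grip": 115}, {"xyz": [0, -1, 81], "rotation": [0, 0, -1.5], "grip": 160}, {"xyz": [0, -1, 81], "rotation": [0, 0, -1.5], "grip": 255}], squeeze=40)

```text
time: 9.55
ee_pos: [0.5027, 0.2003, 0.0695]
eef_rot: [0.752, 0.659, 0.003, -0.0]
ft_force: [-0.2, 0.3, -0.0]
width: 0.0348
```

apply_moves(increments=[{"xyz": [0, 0, 0], "rotation": [0, 0, 0], "grip": 255}, {"xyz": [0, 0, 0], "rotation": [0, 0, 0], "grip": 255}, {"xyz": [0, 0, 0], "rotation": [0, 0, 0], "grip": 255}])

```text
time: 9.93
ee_pos: [0.5032, 0.2007, 0.0701]
eef_rot: [0.752, 0.659, 0.003, -0.0]
ft_force: [0.6, 0.5, 4.4]
width: 0.0139
```

Run:
```python
from h import *
c=cam('wrist','w10.png');st();print(r.read_state()['torque'])
cv2.imwrite('pics/w10c.png',cv2.resize(c['img'][110:330,130:420],(790,600),interpolation=cv2.INTER_CUBIC))
```

```text
t 9.97 p [0.5032 0.2006 0.0701] yaw 82.43 tilt 0.4 w 0.014 F [-0.5  1.2  4.2] j [-0.75  0.3   0.34  1.88 -0.12  0.97  1.08]
[ 0.11039749  0.04892709 -0.00868335]
```

View pics/w10c.png

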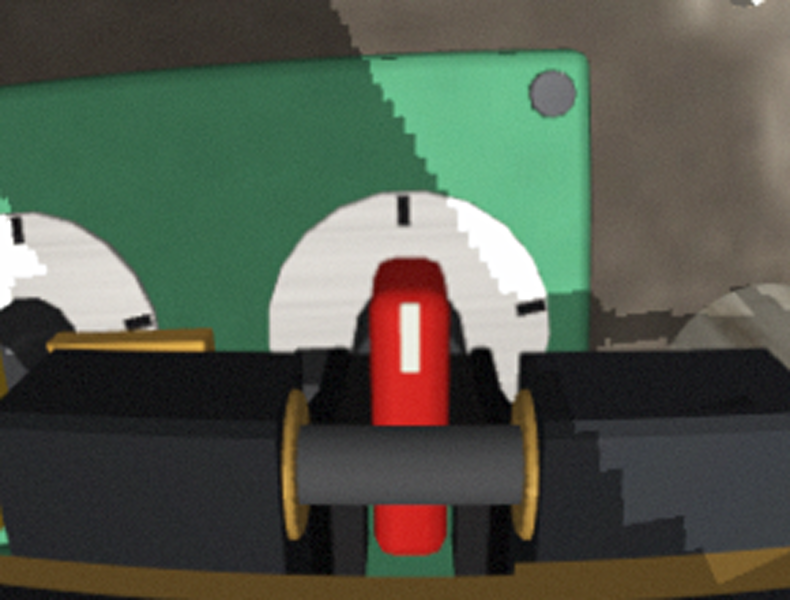

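apply_moves(increments=[{"xyz": [0, 0, 0], "rotation": [0, 0, 6], "grip": 255}, {"xyz": [0, 0, 0], "rotation": [0, 0, 13], "grip": 255}, {"xyz": [0, 0, 0], "rotation": [0, 0, 20], "grip": 255}, {"xyz": [0, 0, 0], "rotation": [0, 0, 27], "grip": 255}, {"xyz": [0, 0, 0], "rotation": [0, 0, 34], "grip": 255}])

```text
time: 10.6
ee_pos: [0.503, 0.2001, 0.0702]
eef_rot: [0.913, 0.408, 0.003, -0.001]
ft_force: [-1.5, -2.4, 4.0]
width: 0.0136
```

Run:
```python
from h import *
c=cam('wrist','w11.png');st();print(r.read_state()['torque'])
cv2.imwrite('pics/w11c.png',cv2.resize(c['img'][110:330,130:420],(790,600),interpolation=cv2.INTER_CUBIC))
```

```text
t 10.65 p [0.503  0.2001 0.0702] yaw 47.85 tilt 0.34 w 0.0134 F [-3.2 -2.1  4. ] j [-0.84  0.31  0.43  1.89 -0.16  0.97  0.5 ]
[-0.70905767  0.43426201 -0.09970934]
```

View pics/w11c.png

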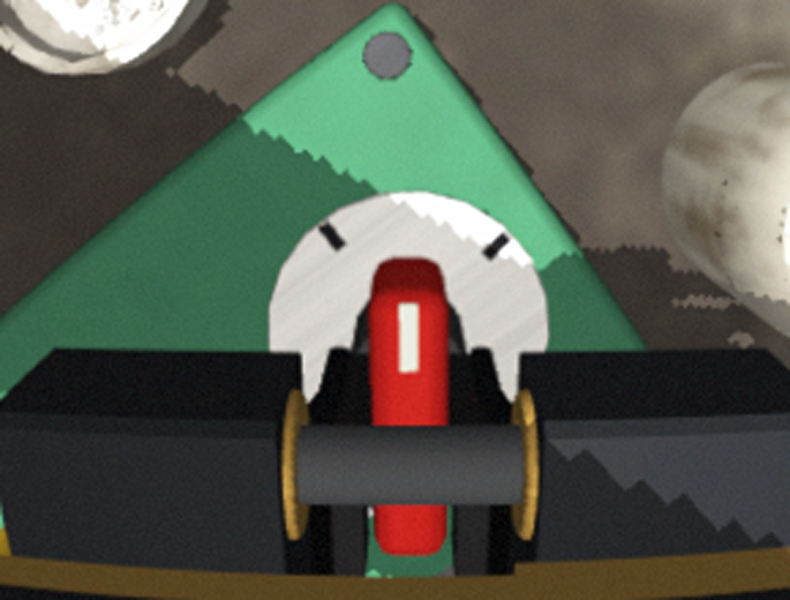

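apply_moves(increments=[{"xyz": [0, 0, 0], "rotation": [0, 0, 9], "grip": 255}, {"xyz": [0, 0, 0], "rotation": [0, 0, 18], "grip": 255}, {"xyz": [0, 0, 0], "rotation": [0, 0, 27], "grip": 255}, {"xyz": [0, 0, 0], "rotation": [0, 0, 36], "grip": 255}, {"xyz": [0, 0, 0], "rotation": [0, 0, 43], "grip": 255}])

```text
time: 11.28
ee_pos: [0.5023, 0.1998, 0.0701]
eef_rot: [0.999, 0.041, 0.001, -0.002]
ft_force: [-4.4, -1.4, 6.0]
width: 0.0134
```

Run:
```python
from h import *
c=cam('wrist','w12.png');st();print(r.read_state()['torque'])
cv2.imwrite('pics/w12c.png',cv2.resize(c['img'][110:330,130:420],(790,600),interpolation=cv2.INTER_CUBIC))
```

```text
t 11.32 p [0.5023 0.1998 0.0701] yaw 4.38 tilt 0.25 w 0.0138 F [-4.3 -1.6  6.6] j [-0.94  0.33  0.56  1.89 -0.21  0.98 -0.21]
[-0.77657632  0.98139869 -0.06839908]
```

View pics/w12c.png

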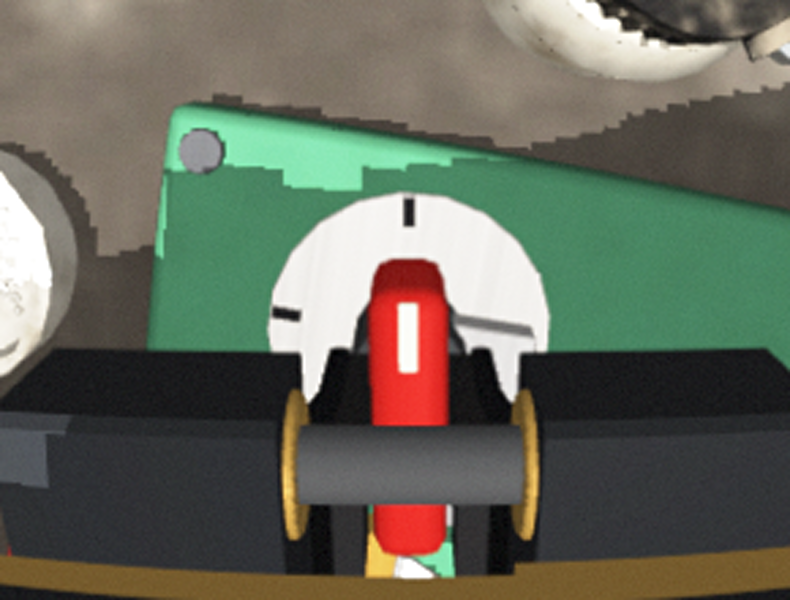

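apply_moves(increments=[{"xyz": [0, 0, 0], "rotation": [0, 0, 0], "grip": 200}, {"xyz": [0, 0, 0], "rotation": [0, 0, 0], "grip": 120}, {"xyz": [0, 0, 0], "rotation": [0, 0, 0], "grip": 115}, {"xyz": [0, 0, -25], "rotation": [0, 0, 0], "grip": 115}, {"xyz": [0, 0, -60], "rotation": [0, 0, 0], "grip": 115}])

```text
time: 11.95
ee_pos: [0.5016, 0.1992, 0.1301]
eef_rot: [0.999, 0.038, 0.001, -0.001]
ft_force: [0.9, -0.0, -1.1]
width: 0.0453
```

Run:
```python
from h import *
st();a=go([.4939,.1052,.13],45);go([.4939,.1052,.13],84.9,st=a)
```

```text
t 11.95 p [0.5016 0.1992 0.1301] yaw 4.41 tilt 0.14 w 0.0453 F [ 0.9 -0.  -1.1] j [-0.97  0.25  0.58  1.84 -0.15  1.1  -0.25]
to [0.4939, 0.1052, 0.13] 45 shift [-14.9  93.1  -0.1] rot [ -0.09  -0.11 -40.59]
to [0.4939, 0.1052, 0.13] 84.9 shift [0. 0. 0.] rot [  0.    0.  -39.9]
```

apply_moves(increments=[{"xyz": [-3, 18, 0], "rotation": [0, 0, -8], "grip": 115}, {"xyz": [-6, 36, 0], "rotation": [0, 0, -16], "grip": 115}, {"xyz": [-9, 55, 0], "rotation": [0, 0, -24], "grip": 115}, {"xyz": [-12, 74, 0], "rotation": [0, 0, -32], "grip": 115}, {"xyz": [-15, 93, 0], "rotation": [0, 0, -40], "grip": 115}])

```text
time: 12.58
ee_pos: [0.4937, 0.1046, 0.1299]
eef_rot: [0.925, 0.38, 0.001, -0.001]
ft_force: [-0.3, -0.5, -0.5]
width: 0.0477
```

apply_moves(increments=[{"xyz": [0, 0, 0], "rotation": [0, 0, -10], "grip": 115}, {"xyz": [0, 0, 0], "rotation": [0, 0, -20], "grip": 115}, {"xyz": [0, 0, 0], "rotation": [0, 0, -30], "grip": 115}, {"xyz": [0, 0, 0], "rotation": [0, 0, -40], "grip": 115}, {"xyz": [0, 0, 0], "rotation": [0, 0, -40], "grip": 115}])

```text
time: 13.2
ee_pos: [0.4938, 0.1045, 0.1299]
eef_rot: [0.739, 0.673, 0.001, -0.0]
ft_force: [-0.1, -0.3, -0.2]
width: 0.0475
```

Run:
```python
from h import *
c=cam('wrist','w13.png');st()
cv2.imwrite('pics/w13c.png',cv2.resize(c['img'][110:330,130:420],(790,600),interpolation=cv2.INTER_CUBIC))
go([.4939,.1052,.068],84.9)
```

```text
t 13.25 p [0.4938 0.1045 0.1299] yaw 84.49 tilt 0.15 w 0.0477 F [-1.1  0.3 -0.7] j [-0.75  0.15  0.49  1.92 -0.08  1.08  1.25]
to [0.4939, 0.1052, 0.068] 84.9 shift [ 0.5  0.  61.9] rot [ 0.06 -0.14 -0.41]
```

View pics/w13c.png

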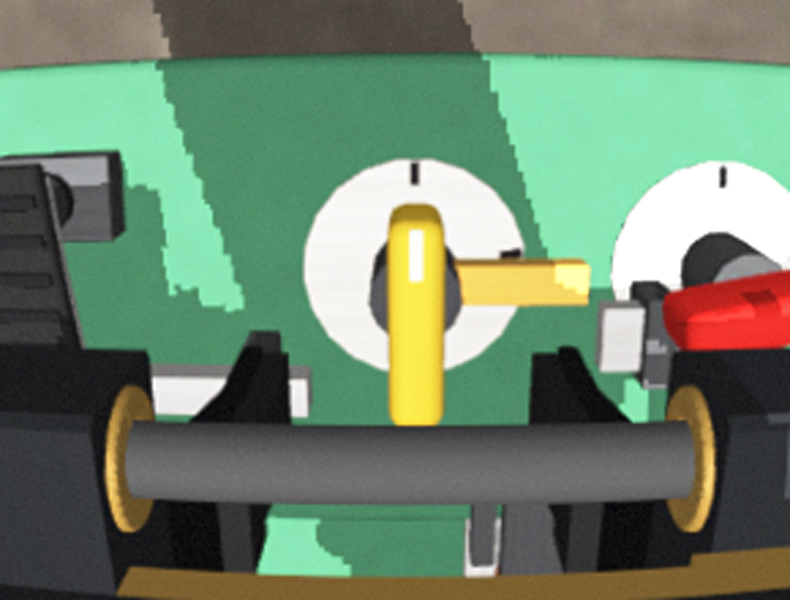

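apply_moves(increments=[{"xyz": [0, 0, 30], "rotation": [0, 0, -0.4], "grip": 115}, {"xyz": [0, 0, 52], "rotation": [0, 0, -0.4], "grip": 115}, {"xyz": [0, 0, 61], "rotation": [0, 0, -0.4], "grip": 115}, {"xyz": [0, 0, 61], "rotation": [0, 0, -0.4], "grip": 160}, {"xyz": [0, 0, 61], "rotation": [0, 0, -0.4], "grip": 255}], squeeze=40)

```text
time: 13.88
ee_pos: [0.4944, 0.1048, 0.0698]
eef_rot: [0.738, 0.675, 0.002, -0.0]
ft_force: [0.5, -0.5, -0.1]
width: 0.0348
```

apply_moves(increments=[{"xyz": [0, 0, 0], "rotation": [0, 0, 0], "grip": 255}, {"xyz": [0, 0, 0], "rotation": [0, 0, 0], "grip": 255}, {"xyz": [0, 0, 0], "rotation": [0, 0, 0], "grip": 255}])

```text
time: 14.25
ee_pos: [0.4949, 0.1059, 0.0703]
eef_rot: [0.738, 0.675, 0.003, -0.0]
ft_force: [-0.5, 3.3, 2.3]
width: 0.014
```

apply_moves(increments=[{"xyz": [0, 0, 0], "rotation": [0, 0, 6], "grip": 255}, {"xyz": [0, 0, 0], "rotation": [0, 0, 13], "grip": 255}, {"xyz": [0, 0, 0], "rotation": [0, 0, 20], "grip": 255}, {"xyz": [0, 0, 0], "rotation": [0, 0, 27], "grip": 255}, {"xyz": [0, 0, 0], "rotation": [0, 0, 34], "grip": 255}])

```text
time: 14.88
ee_pos: [0.4946, 0.1053, 0.0703]
eef_rot: [0.904, 0.428, 0.002, -0.001]
ft_force: [-1.1, -1.2, 2.8]
width: 0.0135
```

Run:
```python
from h import *
c=cam('wrist','w14.png');st();print(r.read_state()['torque'])
cv2.imwrite('pics/w14c.png',cv2.resize(c['img'][110:330,130:420],(790,600),interpolation=cv2.INTER_CUBIC))
```

```text
t 14.93 p [0.4946 0.1053 0.0703] yaw 50.3 tilt 0.27 w 0.0134 F [-0.8 -3.3  3.1] j [-0.81  0.25  0.57  1.98 -0.17  0.95  0.72]
[-0.65378469  0.41311691 -0.09773353]
```

View pics/w14c.png

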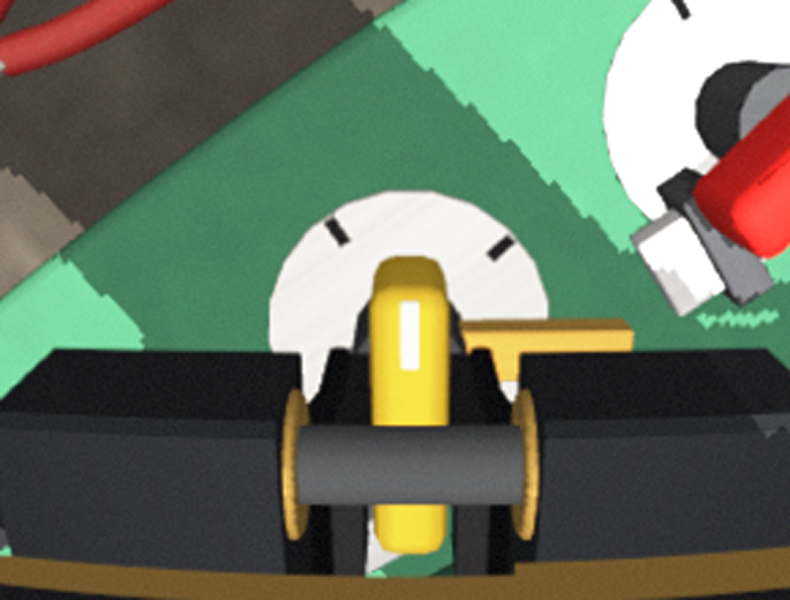

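Turning well; 46° more to reach the stop.

apply_moves(increments=[{"xyz": [0, 0, 0], "rotation": [0, 0, 9], "grip": 255}, {"xyz": [0, 0, 0], "rotation": [0, 0, 18], "grip": 255}, {"xyz": [0, 0, 0], "rotation": [0, 0, 27], "grip": 255}, {"xyz": [0, 0, 0], "rotation": [0, 0, 36], "grip": 255}, {"xyz": [0, 0, 0], "rotation": [0, 0, 45.5], "grip": 255}])

```text
time: 15.55
ee_pos: [0.4938, 0.1048, 0.0703]
eef_rot: [0.999, 0.04, 0.001, -0.001]
ft_force: [-5.5, -1.3, 6.5]
width: 0.0138
```

Run:
```python
from h import *
c=cam('wrist','w15.png');st();print(r.read_state()['torque'])
cv2.imwrite('pics/w15c.png',cv2.resize(c['img'][110:330,130:420],(790,600),interpolation=cv2.INTER_CUBIC))
```

```text
t 15.6 p [0.4938 0.1048 0.0703] yaw 4.12 tilt 0.17 w 0.0137 F [-5.6 -0.8  8.3] j [-0.92  0.27  0.7   1.99 -0.21  0.96 -0.04]
[-0.70043672  1.3080372   0.30517164]
```

View pics/w15c.png

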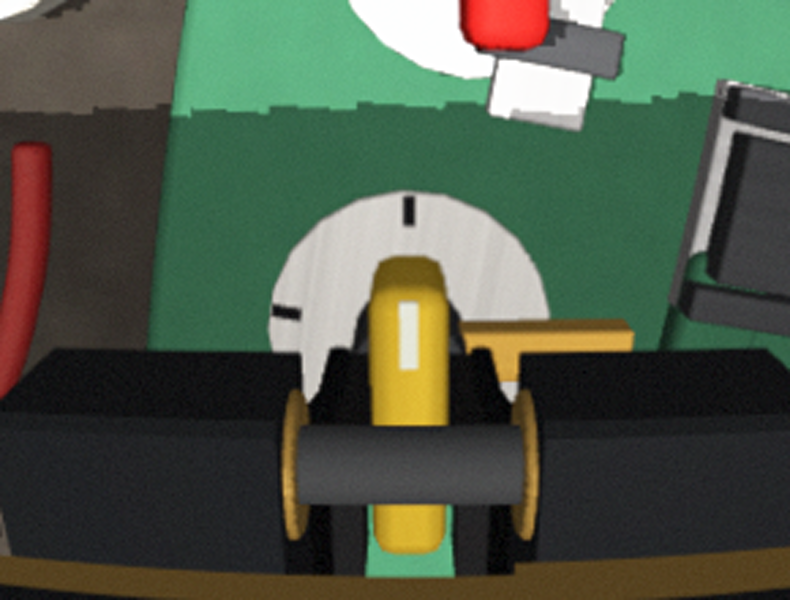

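apply_moves(increments=[{"xyz": [0, 0, 0], "rotation": [0, 0, 0], "grip": 200}, {"xyz": [0, 0, 0], "rotation": [0, 0, 0], "grip": 120}, {"xyz": [0, 0, 0], "rotation": [0, 0, 0], "grip": 115}, {"xyz": [0, 0, -30], "rotation": [0, 0, 0], "grip": 115}, {"xyz": [0, 0, -75], "rotation": [0, 0, 0], "grip": 115}])

```text
time: 16.23
ee_pos: [0.4929, 0.1043, 0.1453]
eef_rot: [0.999, 0.036, -0.001, -0.001]
ft_force: [0.3, 0.3, 0.2]
width: 0.0459
```

Run:
```python
from h import *
st();a=go([.464,-.0025,.14],4.9)
s=cam('scene','s16.png');cv2.imwrite('pics/s16c.png',cv2.resize(s['img'][120:250,180:340],(738,600),interpolation=cv2.INTER_CUBIC))
```

```text
t 16.23 p [0.4929 0.1043 0.1453] yaw 4.16 tilt 0.1 w 0.0459 F [0.3 0.3 0.2] j [-0.97  0.15  0.73  1.92 -0.11  1.12 -0.12]
to [0.464, -0.0025, 0.14] 4.9 shift [-36.6 104.4   5.2] rot [-0.08  0.06 -0.74]
```

View pics/s16c.png

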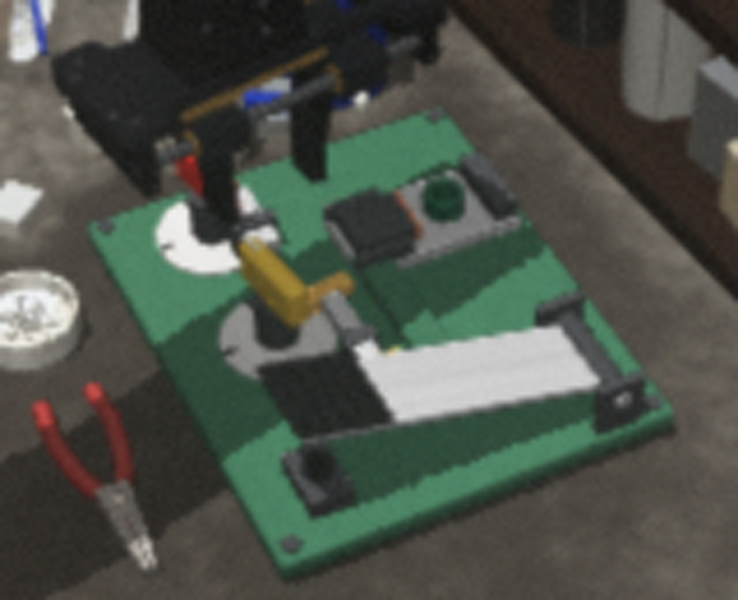

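apply_moves(increments=[{"xyz": [-10, 28, 0], "rotation": [0, 0, 0], "grip": 180}, {"xyz": [-20, 56, 0], "rotation": [0, 0, 0], "grip": 255}, {"xyz": [-29, 82, 0], "rotation": [0, 0, 0], "grip": 255}, {"xyz": [-37, 104, 3], "rotation": [0, 0, -0.7], "grip": 255}, {"xyz": [-37, 104, 10], "rotation": [0, 0, -0.7], "grip": 255}], squeeze=20)

```text
time: 16.9
ee_pos: [0.4661, -0.004, 0.1404]
eef_rot: [0.999, 0.04, 0.003, -0.003]
ft_force: [-0.2, -0.5, -0.2]
width: 0.0059
```

apply_moves(increments=[{"xyz": [0, 0, 8], "rotation": [0, 0, 0], "grip": 255}, {"xyz": [0, 0, 15], "rotation": [0, 0, 0], "grip": 255}, {"xyz": [0, 0, 22], "rotation": [0, 0, 0], "grip": 255}, {"xyz": [0, 0, 28], "rotation": [0, 0, 0], "grip": 255}])

```text
time: 17.4
ee_pos: [0.4663, -0.0036, 0.1118]
eef_rot: [0.999, 0.04, 0.003, -0.003]
ft_force: [-0.1, -1.3, 0.2]
width: 0.0009
```

Run:
```python
from h import *
st()
s=cam('scene','s17.png');cv2.imwrite('pics/s17c.png',cv2.resize(s['img'][120:250,180:340],(738,600),interpolation=cv2.INTER_CUBIC))
go([.463,-.0025,.085],4.9);
```

```text
t 17.4 p [ 0.4663 -0.0036  0.1118] yaw 4.62 tilt 0.45 w 0.0009 F [-0.1 -1.3  0.2] j [-0.86  0.09  0.82  2.05 -0.08  1.03  0.08]
to [0.463, -0.0025, 0.085] 4.9 shift [-2.9 -1.2 26.2] rot [-0.27 -0.31 -0.27]
```

View pics/s17c.png

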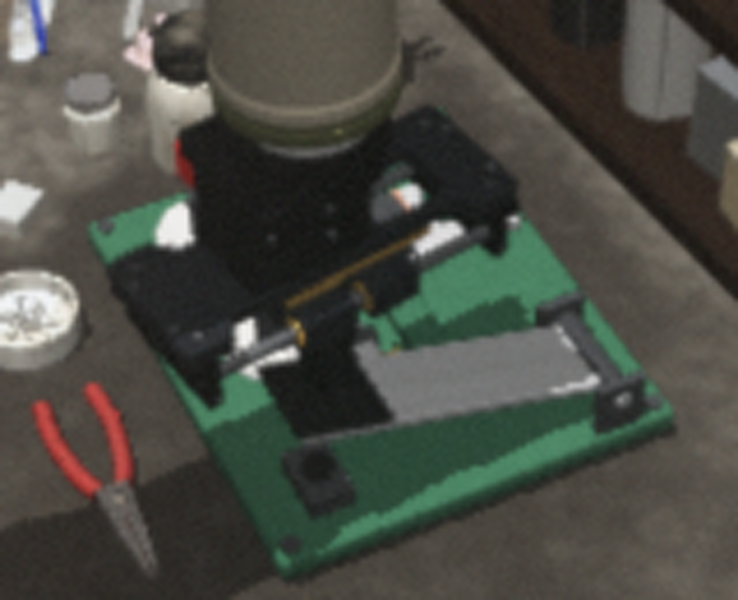

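apply_moves(increments=[{"xyz": [-1, 0, 8], "rotation": [0, 0, 0], "grip": 255}, {"xyz": [-2, 0, 16], "rotation": [0, 0, 0], "grip": 255}, {"xyz": [-4, 0, 24], "rotation": [0, 0, 0], "grip": 255}, {"xyz": [-5, 0, 32], "rotation": [0, 0, 0], "grip": 255}, {"xyz": [-7, 0, 40], "rotation": [0, 0, 0], "grip": 255}])

```text
time: 18.08
ee_pos: [0.4597, -0.0033, 0.0711]
eef_rot: [0.999, 0.041, 0.003, -0.003]
ft_force: [1.4, 4.2, 7.2]
width: 0.0003
```

Run:
```python
from h import *
st()
```

```text
t 18.07 p [ 0.4597 -0.0033  0.0711] yaw 4.65 tilt 0.51 w 0.0003 F [1.4 4.2 7.2] j [-0.84  0.15  0.81  2.1  -0.14  0.93  0.13]
```

apply_moves(increments=[{"xyz": [0, 0, 2], "rotation": [0, 0, 0], "grip": 255}, {"xyz": [0, 0, 4], "rotation": [0, 0, 0], "grip": 255}, {"xyz": [0, 0, 5], "rotation": [0, 0, 0], "grip": 255}, {"xyz": [0, 0, 5], "rotation": [0, 0, 0], "grip": 255}])

```text
time: 18.58
ee_pos: [0.4596, -0.0031, 0.0679]
eef_rot: [0.999, 0.04, 0.002, -0.004]
ft_force: [-18.3, 0.3, 47.9]
width: 0.0004
```

Run:
```python
from h import *
st();c=cam('wrist','w18.png');cv2.imwrite('pics/w18c.png',c['img'])
s=cam('scene','s18.png');cv2.imwrite('pics/s18c.png',cv2.resize(s['img'][120:250,180:340],(738,600),interpolation=cv2.INTER_CUBIC))
st()
```

```text
t 18.57 p [ 0.4596 -0.0031  0.0679] yaw 4.62 tilt 0.54 w 0.0004 F [-18.3   0.3  47.9] j [-0.84  0.16  0.81  2.1  -0.16  0.93  0.14]
t 18.68 p [ 0.4596 -0.0032  0.0679] yaw 4.62 tilt 0.54 w 0.0003 F [-18.9   0.3  47.7] j [-0.84  0.16  0.81  2.1  -0.16  0.93  0.14]
```

View pics/s18c.png

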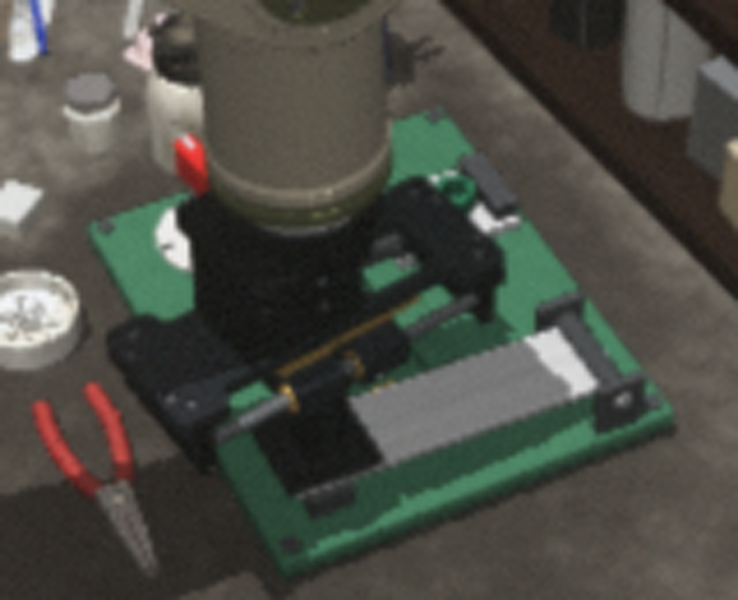

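View pics/w18c.png

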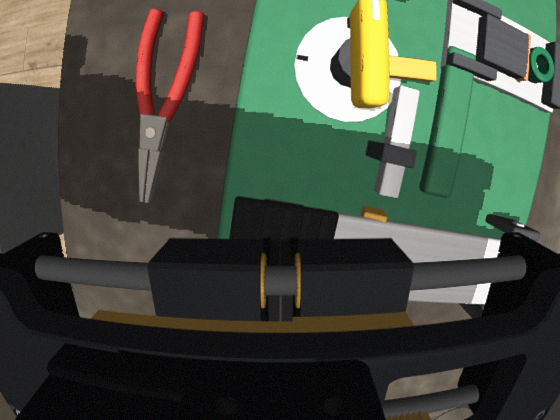

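apply_moves(increments=[{"xyz": [0, 0, 0.5], "rotation": [0, 0, 0], "grip": 255}, {"xyz": [0, 0, 0.5], "rotation": [0, 0, 0], "grip": 255}, {"xyz": [0, 0, 0.5], "rotation": [0, 0, 0], "grip": 255}, {"xyz": [0, 0, 0.5], "rotation": [0, 0, 0], "grip": 255}, {"xyz": [0, 0, 0.5], "rotation": [0, 0, 0], "grip": 255}])

```text
time: 19.3
ee_pos: [0.4596, -0.0032, 0.0683]
eef_rot: [0.999, 0.04, 0.002, -0.005]
ft_force: [-9.6, 1.1, 25.6]
width: 0.0001
```

apply_moves(increments=[{"xyz": [0, 0, 0.5], "rotation": [0, 0, 0], "grip": 255}, {"xyz": [0, 0, 0.5], "rotation": [0, 0, 0], "grip": 255}, {"xyz": [0, 0, 0.5], "rotation": [0, 0, 0], "grip": 255}, {"xyz": [0, 0, 0.5], "rotation": [0, 0, 0], "grip": 255}, {"xyz": [0, 0, 0.5], "rotation": [0, 0, 0], "grip": 255}])

```text
time: 19.92
ee_pos: [0.4596, -0.0032, 0.0684]
eef_rot: [0.999, 0.04, 0.002, -0.005]
ft_force: [-7.0, 0.6, 20.1]
width: 0.0002
```

Run:
```python
from h import *
c=cam('wrist','w19.png');st()
cv2.imwrite('pics/w19c.png',cv2.resize(c['img'][0:120,400:560],(800,600),interpolation=cv2.INTER_CUBIC))
g=lambda x,y:((x+.5)/5+400-.5,(y+.5)/5-.5)
import pickle;pickle.dump(c,open('w19.pkl','wb'))
```

```text
t 19.98 p [ 0.4596 -0.0032  0.0684] yaw 4.6 tilt 0.61 w 0.0009 F [-7.4  0.9 19.6] j [-0.83  0.16  0.81  2.1  -0.16  0.93  0.14]
```

View pics/w19c.png

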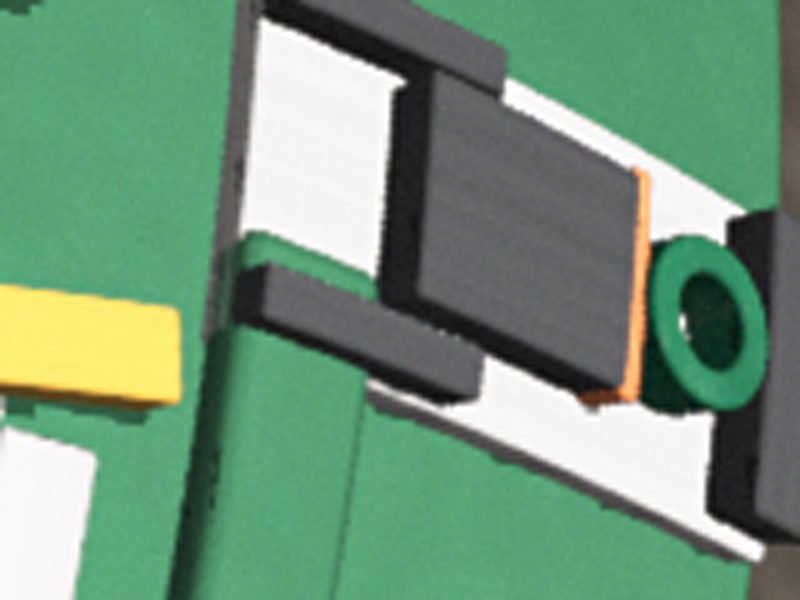

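apply_moves(increments=[{"xyz": [1, 0, -6], "rotation": [0, 0, 0], "grip": 255}, {"xyz": [2, 0, -13], "rotation": [0, 0, 0], "grip": 255}, {"xyz": [4, 0, -21], "rotation": [0, 0, 0], "grip": 255}, {"xyz": [5, 0, -29], "rotation": [0, 0, 0], "grip": 255}, {"xyz": [7, 0, -37], "rotation": [0, 0, 0], "grip": 255}])

```text
time: 20.6
ee_pos: [0.467, -0.0032, 0.106]
eef_rot: [0.999, 0.04, 0.002, -0.005]
ft_force: [0.5, -1.4, 1.2]
width: 0.0005
```

apply_moves(increments=[{"xyz": [0, 0, -15], "rotation": [0, 0, 0], "grip": 255}, {"xyz": [0, 0, -40], "rotation": [0, 0, 0], "grip": 255}, {"xyz": [0, 0, -80], "rotation": [0, 0, 0], "grip": 255}, {"xyz": [0, 25, -120], "rotation": [0, 0, 0], "grip": 255}, {"xyz": [0, 75, -150], "rotation": [0, 0, 0], "grip": 255}])

```text
time: 21.22
ee_pos: [0.4725, -0.0788, 0.2575]
eef_rot: [0.999, 0.042, 0.003, -0.005]
ft_force: [-0.1, 0.4, -0.6]
width: 0.0002
```

apply_moves(increments=[{"xyz": [0, 40, 0], "rotation": [0, 0, 0], "grip": 255}, {"xyz": [0, 90, 0], "rotation": [0, 0, 0], "grip": 255}, {"xyz": [0, 130, 0], "rotation": [0, 0, 0], "grip": 255}, {"xyz": [0, 140, 0], "rotation": [0, 0, 0], "grip": 255}, {"xyz": [0, 140, 0], "rotation": [0, 0, 0], "grip": 255}])

```text
time: 21.85
ee_pos: [0.4839, -0.2184, 0.2561]
eef_rot: [0.999, 0.041, 0.003, -0.005]
ft_force: [-0.7, 0.8, 0.3]
width: 0.0002
```

Run:
```python
from h import *
import pickle
st();c=cam('top','t20.png');cv2.imwrite('pics/t20c.png',cv2.resize(c['img'][155:255,185:305],(720,600),interpolation=cv2.INTER_CUBIC))
s=cam('scene','s20.png');cv2.imwrite('pics/s20c.png',cv2.resize(s['img'][120:250,180:340],(738,600),interpolation=cv2.INTER_CUBIC))
st()
```

```text
t 21.85 p [ 0.4839 -0.2184  0.2561] yaw 4.74 tilt 0.69 w 0.0002 F [-0.7  0.8  0.3] j [-0.63  0.16  1.09  1.71 -0.16  1.36  0.57]
t 21.95 p [ 0.4843 -0.2169  0.256 ] yaw 4.88 tilt 0.75 w 0.0005 F [ 0.5  0.5 -0.7] j [-0.63  0.16  1.09  1.72 -0.16  1.36  0.57]
```

View pics/t20c.png

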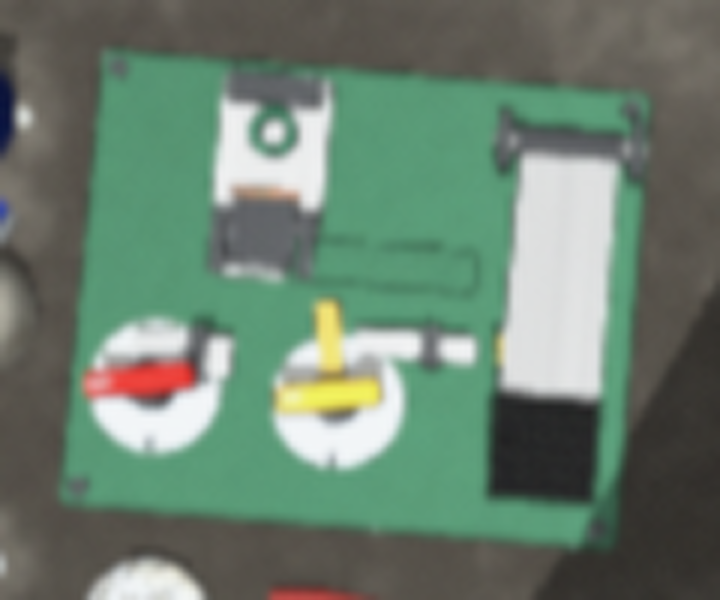

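View pics/s20c.png

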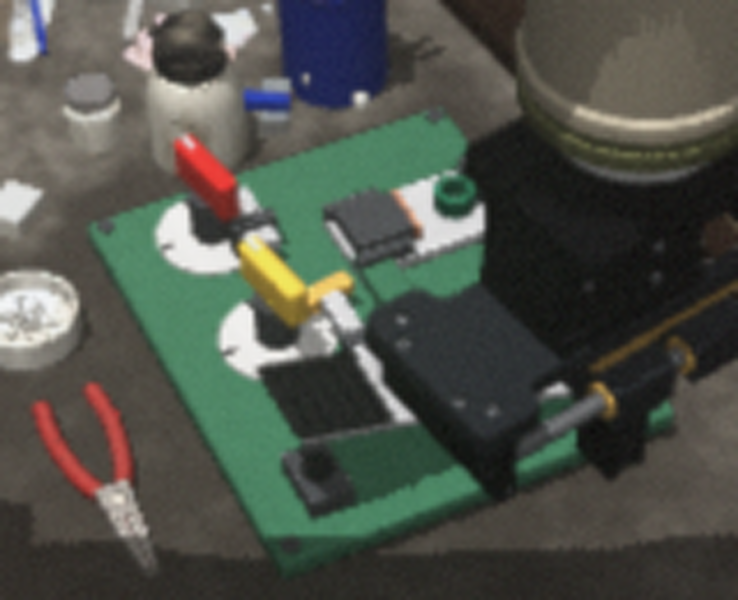

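View pics/s20.png

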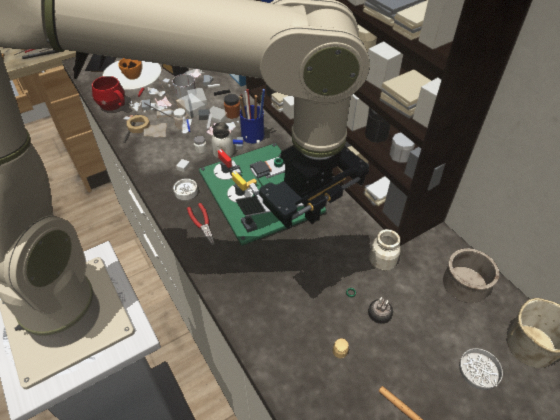

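Run:
```python
from h import *
c=cam('top');st()
t1=lambda x,y:((x+.5)/6+185-.5,(y+.5)/6+155-.5)
a=np.radians(-5.1);ex=np.array([np.cos(a),np.sin(a)]);ey=np.array([-np.sin(a),np.cos(a)])
# reference: deck fit from the top camera alone
o=np.array([.5545,.0961])+.067*ex+.05*ey
d=P(c,*t1(274,131),z=.044)[:2]-o;print('ring rel bed',d@ex,d@ey)
for n,(A,B) in dict(lock=((86,385),(196,374)),mode=((276,401),(380,389))).items():
    v=P(c,*t1(*B),z=.082)-P(c,*t1(*A),z=.082); print(n,-np.radians(0)-(np.arctan2(v[1],v[0])-a))
```

```text
t 22.0 p [ 0.4844 -0.2168  0.256 ] yaw 4.91 tilt 0.76 w 0.0005 F [-0.8 -0.3  0.1] j [-0.63  0.16  1.09  1.72 -0.16  1.36  0.57]
ring rel bed 0.007911687803603969 -0.0015403969072699324
lock 1.3892397872023023
mode 1.374134305930462
```

```bash
python3 -c "
from bench import r
print(r.close_job())"
```

```text
the job is handed in; nothing more can be done
None
```

The job is done and handed in at about 22 s of robot time; the hand-in gave no verdict.

**What I did:**
1. I laid the thick ring on the bed with the lock handle still off.
2. I turned the red lock handle to its stop, then the yellow mode handle.
3. I held the pedal on its stop for about 1.5 s, let it rise, and moved the arm clear.

**Last checks:**

| Check | Measured | Required |
|---|---|---|
| Lock handle (top picture) | about 1.39 rad | above 1.25 |
| Mode handle (top picture) | about 1.37 rad | above 1.25 |
| Pedal | looks up, as at the start; angle not measured | below 0.02 rad |
| Ring towards the fence | about 7.9 mm from the bed centre | 6 to 12.5 mm |
| Ring sideways | about 1.5 mm off | within 14 mm |

- **Ring offset:** 7.9 mm is just under the 8 to 10 mm you gave for a squared ring. The camera calibration is only good to about 2 mm, and the wrist picture while the pedal was held showed the ring between jaw and fence.
- **Forces:** the fingers briefly pressed the pedal with about 48 N before I eased off to about 20 N. There was also a short jump of about 6 N as the arm rose from placing the ring; I did not find its cause.
- **Surroundings:** nothing looked shifted or tipped in the final pictures, but I did not measure each object.

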